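Change over the vial racks of the cold carrier

TASK

Change over the cold carrier's vial racks: fold its carry handle down towards the robot so that it is out of the way, lift every empty rack (no vials in it) out through its slot and stand it upright in the wash tray, and pass every full rack (with white-capped vials) that is on the bench end-first through a free slot of the steel deck, any slot, one rack to a slot, and right it inside so that it stands flat on the carrier's floor, its lifting handle upright in the middle of the slot's length and both ends under the deck. When the racks are in place, swing the carry handle up again until it has snapped home behind its spring buttons, and let go. Leave the other things on the bench where they are.

Things in the scene. Friction and masses are not known exactly. Their poses are not given: they have to be found in the camera images.
- carrier: Cold carrier, fixed on the bench: white tub, steel deck on top. Origin: at bench level below the middle slot's centre; z up, x along the slots (away from the robot at yaw 0), y across. Outside x -108 to +92 mm, y -115 to +115 mm. Deck 6 mm thick, underside at 84 mm, top at 90 mm. Three slots, each x -52 to +52 mm and 48 mm wide, at y = -70, 0, +70 mm.
- inner_floor (a point): Point on the carrier's inner floor below the middle slot's centre, 14 mm above the bench (70 mm below the deck's underside). The cavity is one space without partitions; it runs on under the deck to carrier x = -98 mm at the near end, x = +82 mm at the far end, and y = -105 and +105 mm.
- slot_right (a point): Centre of the right-hand (carrier y = -70 mm) slot, level with the deck's top; axes as the carrier. Slot 104 x 48 mm. A rack is longer: it goes in tilted about 30 deg, near (-x) end low and first, that end pushed well under the near end of the deck, then is levelled until its far end drops inside the slot, lowered, and slid back to the middle, 13 mm under the deck at both ends. Out: the same way back.
- slot_middle (a point): Centre of the middle (carrier y = 0) slot, level with the deck's top; axes as the carrier. Slot 104 x 48 mm. A rack is longer: it goes in tilted about 30 deg, near (-x) end low and first, that end pushed well under the near end of the deck, then is levelled until its far end drops inside the slot, lowered, and slid back to the middle, 13 mm under the deck at both ends. Out: the same way back.
- slot_left (a point): Centre of the left-hand (carrier y = +70 mm) slot, level with the deck's top; axes as the carrier. Slot 104 x 48 mm. A rack is longer: it goes in tilted about 30 deg, near (-x) end low and first, that end pushed well under the near end of the deck, then is levelled until its far end drops inside the slot, lowered, and slid back to the middle, 13 mm under the deck at both ends. Out: the same way back.
- carry_handle (a joint): Carry handle (rad), turning about carrier y: 0 = folded on its stop, crossbar before the carrier's near (-x) side; 1.134 = upright on its stop, crossbar above the slots. Spring buttons in the side walls hold it up: the arms ride over them from about 0.6 to 1.09, where they pop out behind the arms. Getting on or off them takes 5 to 8 N at the bar; let go below 0.6, the handle falls to its folded stop.
- handle_grip (a point): Middle of the handle's crossbar: round bar 16 mm in diameter along carrier y, 244 mm long, 170 mm from the pivot axis, with a flat arm at each end. Folded, it lies 154 mm in front (-x) of the pivot, 102 mm above the bench, 38 mm clear of the carrier; upright, it is 200 mm above the bench.
- handle_pivot (a point): Middle of the handle's pivot axis: carrier x = 0, y = 0, 30 mm above the bench; the axis lies along carrier y.
- full_a: Loose vial rack, full: grey block 130 mm long (x) x 36 mm wide (y) x 26 mm high over its four white vial caps; in its middle a flat upright aluminium lifting handle, 22 mm (x) x 12 mm (y), up to 126 mm above the block's underside. About 0.2 kg. Origin: centre of the underside; z up along the handle. Ends alike. Starts on the bench; None if not there this time.
- full_b: Loose vial rack, full: grey block 130 mm long (x) x 36 mm wide (y) x 26 mm high over its four white vial caps; in its middle a flat upright aluminium lifting handle, 22 mm (x) x 12 mm (y), up to 126 mm above the block's underside. About 0.2 kg. Origin: centre of the underside; z up along the handle. Ends alike. Starts on the bench; None if not there this time.
- full_c: Loose vial rack, full: grey block 130 mm long (x) x 36 mm wide (y) x 26 mm high over its four white vial caps; in its middle a flat upright aluminium lifting handle, 22 mm (x) x 12 mm (y), up to 126 mm above the block's underside. About 0.2 kg. Origin: centre of the underside; z up along the handle. Ends alike. Starts on the bench; None if not there this time.
- empty_a: Loose vial rack, empty: as the full ones (block 130 x 36 mm, lifting handle up to 126 mm above the underside, same origin and axes) but with four open holes instead of vials, so 20 mm high beside the handle. About 0.14 kg. Starts in a slot of the carrier, standing on its inner floor; None if not there this time.
- empty_b: Loose vial rack, empty: as the full ones (block 130 x 36 mm, lifting handle up to 126 mm above the underside, same origin and axes) but with four open holes instead of vials, so 20 mm high beside the handle. About 0.14 kg. Starts in a slot of the carrier, standing on its inner floor; None if not there this time.
- empty_c: Loose vial rack, empty: as the full ones (block 130 x 36 mm, lifting handle up to 126 mm above the underside, same origin and axes) but with four open holes instead of vials, so 20 mm high beside the handle. About 0.14 kg. Starts in a slot of the carrier, standing on its inner floor; None if not there this time.
- wash_tray: Shallow steel tray fixed on the bench, 170 (x) x 150 (y) mm between its walls' outer faces, walls 4 mm thick and 20 mm high with a narrow flange, floor 4 mm above the bench. Origin: centre, at bench level. Two racks fit side by side along its x, 70 mm apart.
- flask: Bystander: clear culture flask lying flat, 150 x 85 x 33 mm. Leave it alone.
- media_bottle: Bystander: glass bottle with white cap, 64 mm diameter, 150 mm tall. Leave it alone.
- dishes: Bystander: stack of three culture dishes, 94 mm diameter, 42 mm high. Leave it alone.
- tip_box: Bystander: white pipette-tip box with a clear lid, 80 x 120 x 55 mm. Leave it alone.
- pipette: Bystander: hand pipette lying down, about 260 mm long (its x), 24 mm thick. Leave it alone.
- slide_box: Bystander: white slide box, 85 x 100 x 32 mm. Leave it alone.
- beaker: Bystander: glass beaker, 72 mm diameter, 95 mm tall. Leave it alone.
Things that resemble listed ones, but are neither listed nor needed, are in the scene too. Leave any orange look-alike of the full_c alone.

How it is judged:
By the outcome, as a careful person would: the job done as asked, in the order asked, and still so for the second after the job is handed in, with the robot touching nothing.
Of empty_a, empty_b, empty_c only 1 to 2 are there at a start; the rules pass over those that are not, and their reading is None.
Of full_a, full_b, full_c only 2 to 3 are there at a start; the rules pass over those that are not, and their reading is None.
At some moment in a run one of full_a, full_b, full_c may be knocked a few centimetres aside while the robot is not near it.
Once in a run the grip may slacken for a moment while it holds something.
It also fails if it takes over 210 s, if anything falls off the work surface, if the arm or the gripper's body presses on something with over 40 N, if the wrist force passes 120 N, or if a joint passes its speed limit or range.

ROBOT

A 6-joint arm with a two-finger parallel gripper is mounted at the origin on the work surface. World frame = base frame: x ahead of the robot, y to its left, z up, the work surface at z = 0. Lengths are in m, angles in degrees, forces in N, time in s.
With the tool pointing down it reaches from about 0.25 to 0.725 m from the base axis. Payload 9.7 kg.
Tool frame: the origin (TCP) lies between the finger pads; the fingertips stand 11 mm ahead of it and the grasp point (between the pads) lies 8 mm behind it; z points along the fingers, y is the line along which they close (so a half turn about z gives the same grasp; the last joint's range is limited). The gripper opens to 85 mm and grips with 20 to 120 N. Pads are 22 mm wide; open, the fingers measure 114 mm over their backs; the gripper's body (76 mm by 85 mm) begins 54 mm behind the grasp point. The pads swing forward as they close: fully open they stand 13 mm farther back than shut.
Start: joints at [72.365, 4.979, 10.078, 95.1, 0, 90], TCP at [0.167, 0.524, 0.242] pointing down, gripper open.
Joint ranges: [-179.16, 179.16], [-48.56, 103.87], [-65.8, 70.77], [-126.05, 130.52], [-82.76, 87.17], [-180, 180]. Speed limits (degrees/s): [127.2, 127.2, 147.25, 180, 180, 180].

INTERFACE

Orientations are given as [roll, pitch, yaw] about the fixed x, y, z axes, in that order (R = Rz(yaw) Ry(pitch) Rx(roll)).
In Python, from workcell import monitor, cams, ticket gives the robot as it stands.
- The arm moves only by the tool carry_out, never from a script. Its argument "plan" is a list of rows, each an object with "travel": the shift along the world's x, y, z as a fraction of full scale, a list of three; "angular": the turn, a rotation vector about the world's x, y, z as a fraction of full scale, a list of three; "grip": the gripper's target within -1 to 1 (fully open at 1, half-way at 0, shut at -1). In form: [{"travel": [x, y, z], "angular": [ax, ay, az], "grip": grip}, ...]. A call has 1 to 8 rows; each row is the pose to reach, as a shift and turn from the pose commanded when the call began; what a row does not reach only later rows make up. Full scale, the value 1, is 300 mm for a shift and 0.5 rad for a turn. A row lasts 1/12 s, in which the tool goes at most 41.7 mm and 7.16 degrees, less where a joint would pass 70% of its speed; a pose out of reach is approached as far as the arm can. A call with a number of a shift or a turn outside -1 to 1 is refused whole. A call with a gripper value outside its range is refused whole. The fingers move at their own pace and stop on an object; "grip_force" is the grip in N (left out, the last holds). Time passes only in rows, so rows that repeat a pose let the fingers close. It gives the time, the measured TCP pose, the force, the opening and the grip force at its end, in the units of the state.
- monitor.get_obs(): the state, without advancing time (a new reading comes with each control period).
- cams.camera(name): name is "scene" or "top"; returns a dict with "frame" (480x640x3 uint8, red, green, blue), "mtx" (3x3 intrinsics, pixels), "view" (4x4, takes a point from world to camera coordinates). Camera axes: x right, y up, looking along -z (the intrinsics and any distortion apply to the point x, -y, -z); pixel columns grow to the right and rows downward; lengths in m; the calibration is good to about 2 mm. A picture is of the moment at which its call begins. There is no depth.
- ticket.job_done(): hands the job in; it is judged then, once.
The state is a dict: "time": time; "q": joint angles; "qd": joint speeds; "joint_efforts": joint torques, N m; "ee_pos": TCP position; "tcp_rot": TCP orientation; "wrist_force": force on the tool from outside, world axes, zero at the start; "torque": the same for the moment, N m; "opening": finger opening in m; "grasp_force": force on a finger pad.
Only numpy, scipy, OpenCV 4.12 (cv2) and the standard library are available. Lean on these libraries where they do the work, as an engineer would, in place of code of your own. Each camera call takes 0.05 s, during which the arm holds its last target. There are 200 camera calls.

## Working session

There is one attempt and no reset: what is moved stays moved. The work goes in short steps, Python scripts to look and compute and a tool call to move; the robot and the scene stay as the last step left them, time stands still between calls to the robot, and variables do not carry over. Pictures are saved under pics/ and viewed, at most 14 in all, crops included, and the job is handed in when it is done.

Besides the shell and the picture viewer there is one more tool, called as name(argument=value, ...) on one line, values as JSON. carry_out: Moves the arm, as the interface text tells. Its arguments: {"type":"object","properties":{"plan":{"type":"array","items":{"type":"object","properties":{"travel":{"type":"array","items":{"type":"number"}},"angular":{"type":"array","items":{"type":"number"}},"grip":{"type":"number"}}}},"grip_force":{"type":"number"}},"required":["plan"]}

```bash
ls; mkdir -p pics; python3 - <<'E'
from workcell import monitor,cams,ticket
import cv2,numpy as np
print(monitor.get_obs())
for n in("scene","top"):
    c=cams.camera(n);print(n,c["mtx"],c["view"],c.keys())
    cv2.imwrite(f"pics/{n}0.png",c["frame"][:,:,::-1])
E
```

```text
pics
{'time': 0.0, 'q': array([7.23646602e+01, 5.01161525e+00, 1.00341320e+01, 9.50999187e+01,
       2.10107629e-04, 9.00018512e+01]), 'qd': array([-0.03646612, -0.01535834, -0.02146795, -0.0359364 , -0.07054025,
        0.08710823]), 'joint_efforts': array([ 4.35034608e-04, -5.20386887e+01,  4.64805901e+01,  1.62800378e-02,
        1.63968907e-04, -4.58626715e-06]), 'ee_pos': array([0.16655959, 0.52394419, 0.24157524]), 'tcp_rot': array([-1.79922598e+02, -2.07606593e-04,  1.62362809e+02]), 'wrist_force': array([0.07668611, 0.33352359, 0.02341812]), 'torque': array([ 0.01214854, -0.00170404,  0.0161903 ]), 'grasp_force': 0.0, 'opening': 0.08580121690101153}
scene [[454.43226961   0.         328.56086331]
 [  0.         454.43226961 236.21379188]
 [  0.           0.           1.        ]] [[-0.47918428  0.87768132 -0.0076105   0.28962011]
 [-0.62598518 -0.33566311  0.70389831  0.26222894]
 [ 0.61524384  0.34206107  0.71025999 -1.47905268]
 [ 0.          0.          0.          1.        ]] dict_keys(['frame', 'mtx', 'view'])
top [[524.61466568   0.         313.39465081]
 [  0.         524.61466568 234.66033172]
 [  0.           0.           1.        ]] [[-0.0202033  -0.99979295  0.0024269  -0.03970525]
 [ 0.98245478 -0.01940268  0.18548894 -0.55338308]
 [-0.18540345  0.00613181  0.98264335 -1.27190019]
 [ 0.          0.          0.          1.        ]] dict_keys(['frame', 'mtx', 'view'])
```

View pics/scene0.png

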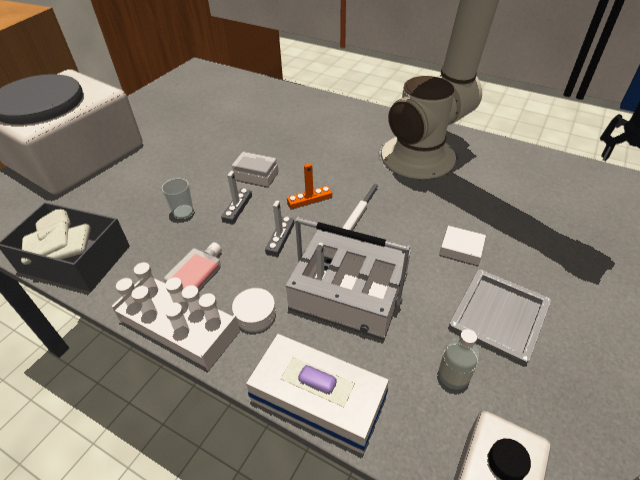

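View pics/top0.png

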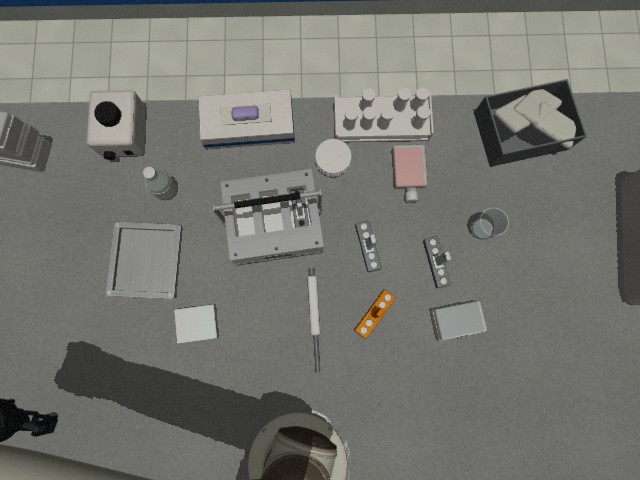

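The top picture shows the carrier at about (272,217), with one rack handle in its right slot at (302,213). Rack candidates are the grey racks with white caps at (368,246) and (437,262), and the orange look-alike at (375,314), which I leave alone. The tray is at (145,260). Next I check enlarged crops.

```bash
python3 - <<'E'
import cv2
f=cv2.imread("pics/top0.png")
cv2.imwrite("pics/c1.png",cv2.resize(f[160:280,205:345],None,fx=5,fy=5,interpolation=cv2.INTER_CUBIC))
cv2.imwrite("pics/c2.png",cv2.resize(f[205:305,340:470],None,fx=6,fy=6,interpolation=cv2.INTER_CUBIC))
E
```

```text
(no output)
```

View pics/c1.png

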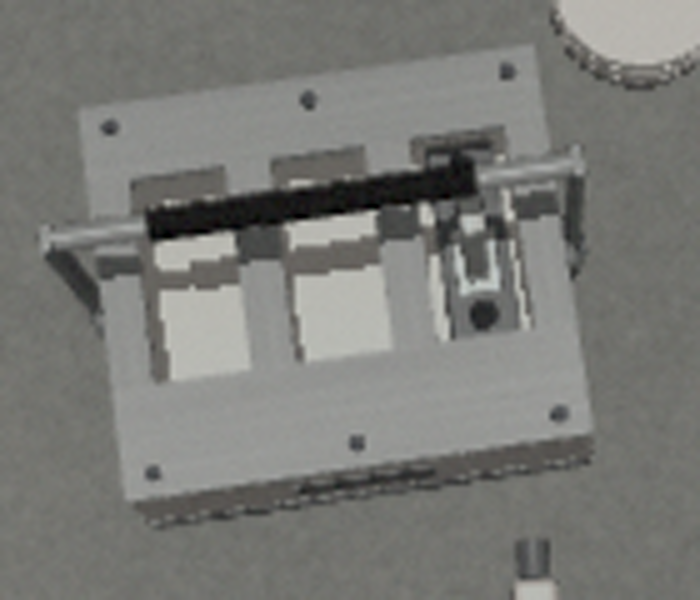

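View pics/c2.png

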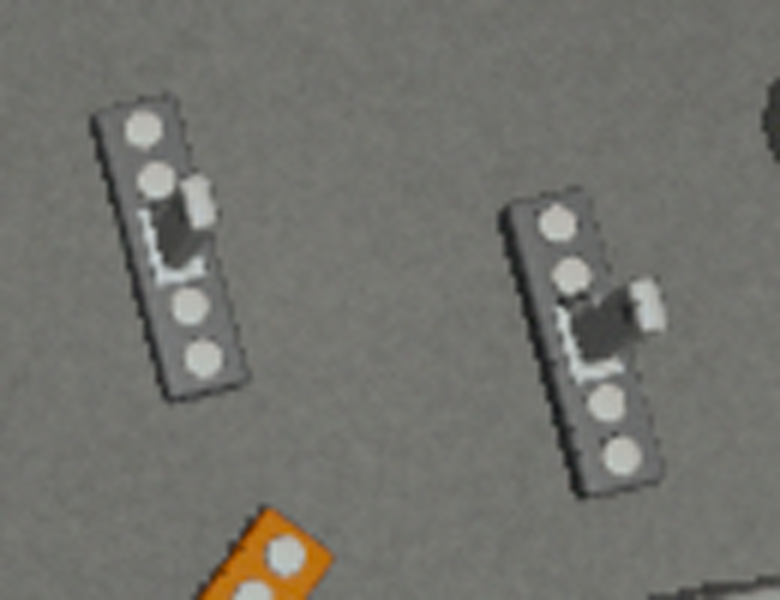

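Crop 1 shows the right slot holding a rack with open holes (an empty), while the other two slots are free. Crop 2 shows two grey racks with white caps, handle tops at (198,202) and (647,306), so these are the full ones; the orange rack stays put.

```bash
cat > h.py <<'E'
import numpy as np,cv2
from workcell import monitor,cams,ticket
V={"top":np.array([[-0.0202033,-0.99979295,0.0024269,-0.03970525],[0.98245478,-0.01940268,0.18548894,-0.55338308],[-0.18540345,0.00613181,0.98264335,-1.27190019]]),
"scene":np.array([[-0.47918428,0.87768132,-0.0076105,0.28962011],[-0.62598518,-0.33566311,0.70389831,0.26222894],[0.61524384,0.34206107,0.71025999,-1.47905268]])}
K={"top":(524.61466568,313.39465081,234.66033172),"scene":(454.43226961,328.56086331,236.21379188)}
def w(n,uv,z):
    f,cx,cy=K[n];v=V[n];R,t=v[:,:3],v[:,3]
    d=R.T@np.array([(uv[0]-cx)/f,-(uv[1]-cy)/f,-1]);c=-R.T@t
    return c+d*(z-c[2])/d[2]
def px(n,p):
    f,cx,cy=K[n];v=V[n];q=v[:,:3]@np.asarray(p)+v[:,3]
    return np.array([cx+f*q[0]/-q[2],cy-f*q[1]/-q[2]])
def fit(model,meas): # 2D rigid fit model->meas
    a,b=np.array(model,float),np.array(meas)[:,:2];A,B=a-a.mean(0),b-b.mean(0)
    th=np.arctan2((A[:,0]*B[:,1]-A[:,1]*B[:,0]).sum(),(A*B).sum());c,s=np.cos(th),np.sin(th);R=np.array([[c,-s],[s,c]])
    t=b.mean(0)-R@a.mean(0);return t,np.degrees(th),b-(a@R.T+t)
def shot(n,name,box=None,k=1):
    f=cams.camera(n)["frame"][:,:,::-1]
    if box: f=f[box[1]:box[3],box[0]:box[2]]
    cv2.imwrite("pics/"+name,cv2.resize(f,None,fx=k,fy=k,interpolation=cv2.INTER_CUBIC))
E
python3 - <<'E'
from h import *
np.set_printoptions(precision=4,suppress=True)
o=np.array([205,160]);W=[w("top",np.array(p)/5+o,.09) for p in [(128,500),(593,433),(533,47),(80,110)]]
print("car",fit([(-.108,.115),(-.108,-.115),(.092,-.115),(.092,.115)],W))
o=np.array([205,160]);print("bar ends",w("top",np.array((45,240))/5+o,.2),w("top",np.array((578,160))/5+o,.2))
print("empty handle top", w("top",np.array((460,165))/5+o,.14))
o=np.array([340,205])
for caps,h in [([(144,130),(156,180),(190,306),(204,358)],(198,202)),([(557,223),(571,274),(607,403),(622,457)],(647,306))]:
    C=np.array([w("top",np.array(p)/6+o,.026) for p in caps]);d=C[0]-C[3]
    print("rack",C.mean(0),np.degrees(np.arctan2(d[1],d[0])),"handle",w("top",np.array(h)/6+o,.126))
T=[w("top",p,.02) for p in [(117,224),(181,223),(176,298),(108,297)]]
print("tray",fit([(.085,.075),(.085,-.075),(-.085,-.075),(-.085,.075)],T))
E
```

```text
car (array([0.6073, 0.0522]), np.float64(7.2590673612815095), array([[ 0.0011, -0.001 ],
       [ 0.0005,  0.0007],
       [-0.0012,  0.0009],
       [-0.0005, -0.0006]]))
bar ends [0.5902 0.1732 0.2   ] [ 0.6228 -0.0682  0.2   ]
empty handle top [ 0.6378 -0.0131  0.14  ]
rack [ 0.5263 -0.1926  0.026 ] 12.340326222303368 handle [ 0.526  -0.1917  0.126 ]
rack [ 0.4815 -0.3677  0.026 ] 11.88310478542887 handle [ 0.4809 -0.3668  0.126 ]
tray (array([0.5009, 0.3799]), np.float64(-2.2523242075893246), array([[ 0.0078,  0.006 ],
       [ 0.0131, -0.0098],
       [-0.0105, -0.009 ],
       [-0.0104,  0.0128]]))
```

Carrier found at (0.607, 0.052) with yaw 7.3°, full racks at (0.526,-0.192) and (0.481,-0.367), tray at (0.501,0.380). I'll plan the tilted path through the slot, then start moving.

```bash
cat > plan.py <<'E'
import numpy as np
from scipy.sparse import coo_matrix
from scipy.sparse.csgraph import dijkstra
# mm; obstacles in carrier xz; rack boxes in rack xz
obs=[(-300,-52,84,90),(52,300,84,90),(-300,-98,-50,90),(82,300,-50,90),(-300,300,-50,14),(-162,-146,94,110)]
rb=[(-65,65,0,27),(-11,11,0,126),(-27,27,91,164),(-43,43,164,260)]
xs=np.arange(-80,61,4.);zs=np.arange(14,190,4.);ts=np.arange(0,41,2.5)
X,Z,T=np.meshgrid(xs,zs,ts,indexing='ij');c,s=np.cos(np.radians(T)),np.sin(np.radians(T))
def sd(px,pz,b):
    dx=np.abs(px-(b[0]+b[1])/2)-(b[1]-b[0])/2;dz=np.abs(pz-(b[2]+b[3])/2)-(b[3]-b[2])/2
    return np.hypot(np.maximum(dx,0),np.maximum(dz,0))+np.minimum(np.maximum(dx,dz),0)
cl=np.full(X.shape,99.)
for b in rb:
  for o in obs:
    floor=o[3]==14
    for lx in b[:2]:
      for lz in b[2:]:
        d=sd(X+c*lx-s*lz,Z+s*lx+c*lz,o)
        cl=np.minimum(cl,d+6 if floor else d)
    for ox in o[:2]:
      for oz in o[2:]:
        cl=np.minimum(cl,sd(c*(ox-X)+s*(oz-Z),-s*(ox-X)+c*(oz-Z),b))
N=X.size;id=np.arange(N).reshape(X.shape)
wt=1+(12/np.maximum(cl,.5))**3;ok=cl>2
R,C,D=[],[],[]
for d in [(i,j,k) for i in(-1,0,1) for j in(-1,0,1) for k in(-1,0,1) if (i,j,k)>(0,0,0)]:
    a=tuple(slice(max(0,-q),n-max(0,q)) for q,n in zip(d,X.shape));b=tuple(slice(max(0,q),n-max(0,-q)) for q,n in zip(d,X.shape))
    m=ok[a]&ok[b];R.append(id[a][m]);C.append(id[b][m]);D.append(np.linalg.norm(d)*(wt[a][m]+wt[b][m])/2)
G=coo_matrix((np.concatenate(D),(np.concatenate(R),np.concatenate(C))),shape=(N,N)).tocsr()
st=id[np.argmin(abs(xs)),0,0];en=id[np.argmin(abs(xs)),-1,0]
dist,pr=dijkstra(G,directed=False,indices=st,return_predecessors=True)
p=[en]
while p[-1]!=st:p.append(pr[p[-1]])
for i in p[::-1]:print(X.flat[i],Z.flat[i],T.flat[i],round(cl.flat[i],1),end=' | ')
E
python3 plan.py
```

```text
0.0 14.0 0.0 6.0 | 0.0 18.0 0.0 10.0 | 0.0 22.0 0.0 14.0 | -4.0 26.0 2.5 15.2 | -8.0 30.0 5.0 16.3 | -12.0 34.0 7.5 15.1 | -16.0 34.0 10.0 13.3 | -16.0 38.0 12.5 11.8 | -16.0 42.0 15.0 11.4 | -16.0 46.0 17.5 10.1 | -16.0 50.0 20.0 9.1 | -16.0 54.0 22.5 8.5 | -16.0 58.0 25.0 8.1 | -16.0 62.0 27.5 8.0 | -12.0 62.0 30.0 8.9 | -8.0 66.0 32.5 11.8 | -4.0 66.0 35.0 12.5 | 0.0 70.0 37.5 15.8 | 4.0 74.0 40.0 16.7 | 8.0 78.0 40.0 16.2 | 12.0 78.0 40.0 16.5 | 16.0 82.0 40.0 17.0 | 20.0 86.0 40.0 17.5 | 24.0 90.0 40.0 17.3 | 28.0 94.0 40.0 17.0 | 32.0 98.0 40.0 18.3 | 36.0 102.0 37.5 19.3 | 36.0 106.0 37.5 20.0 | 36.0 110.0 37.5 20.1 | 36.0 114.0 37.5 20.8 | 36.0 118.0 35.0 23.2 | 36.0 122.0 35.0 25.4 | 36.0 126.0 35.0 27.7 | 36.0 130.0 35.0 30.0 | 36.0 134.0 32.5 32.9 | 36.0 138.0 30.0 35.2 | 36.0 142.0 27.5 37.5 | 36.0 146.0 25.0 40.7 | 36.0 150.0 22.5 44.9 | 32.0 154.0 20.0 47.6 | 28.0 158.0 17.5 51.7 | 24.0 162.0 15.0 56.7 | 20.0 166.0 12.5 62.5 | 16.0 170.0 10.0 68.8 | 12.0 174.0 7.5 75.5 | 8.0 178.0 5.0 82.3 | 4.0 182.0 2.5 89.2 | 0.0 186.0 0.0 96.0 |
```

carry_out(plan=[{"travel": [0.1,-0.1,0.05],"angular": [0,0,-0.25],"grip": 1},{"travel": [0.2,-0.2,0.1],"angular": [0,0,-0.5],"grip": 1},{"travel": [0.3,-0.3,0.1],"angular": [0,0,-0.7],"grip": 1},{"travel": [0.4,-0.4,0.1],"angular": [0,0,-0.9],"grip": 1},{"travel": [0.5,-0.5,0.1],"angular": [0,0,-0.95],"grip": 1},{"travel": [0.6,-0.6,0.1],"angular": [0,0,-0.95],"grip": 1},{"travel": [0.7,-0.7,0.1],"angular": [0,0,-0.95],"grip": 1},{"travel": [0.7,-0.7,0.1],"angular": [0,0,-0.95],"grip": 1}], grip_force=40)

```text
time: 0.77
ee_pos: [0.3794, 0.3105, 0.272]
tcp_rot: [-180.0, 0.1, 134.9]
wrist_force: [0.3, 0.4, -0.4]
opening: 0.085
grasp_force: 0.0
```

carry_out(plan=[{"travel": [0.1,-0.12,0],"angular": [0,0,-0.2],"grip": 1},{"travel": [0.2,-0.24,0],"angular": [0,0,-0.4],"grip": 1},{"travel": [0.3,-0.36,0],"angular": [0,0,-0.6],"grip": 1},{"travel": [0.4,-0.48,0],"angular": [0,0,-0.8],"grip": 1},{"travel": [0.5,-0.6,0],"angular": [0,0,-1],"grip": 1},{"travel": [0.6,-0.72,0],"angular": [0,0,-1],"grip": 1},{"travel": [0.7,-0.82,0],"angular": [0,0,-1],"grip": 1},{"travel": [0.757,-0.86,0],"angular": [0,0,-1],"grip": 1}])

```text
time: 1.43
ee_pos: [0.5965, 0.0616, 0.2723]
tcp_rot: [180.0, -0.0, 106.5]
wrist_force: [0.4, 0.4, 0.6]
opening: 0.0856
grasp_force: 0.0
```

carry_out(plan=[{"travel": [0,0,0],"angular": [0,0,-0.2],"grip": 1},{"travel": [0,0,0],"angular": [0,0,-0.312],"grip": 1},{"travel": [0,0,0],"angular": [0,0,-0.312],"grip": 1}])

```text
time: 1.68
ee_pos: [0.5961, 0.0629, 0.2712]
tcp_rot: [-179.9, -0.0, 97.3]
wrist_force: [-0.0, 1.0, 1.1]
opening: 0.0856
grasp_force: 0.0
```

```bash
python3 - <<'E'
from h import *
shot("top","t1.png",(205,130,465,310),3)
print(monitor.get_obs()["ee_pos"],monitor.get_obs()["tcp_rot"])
E
```

```text
[0.59581681 0.06339235 0.27160809] [-1.79930809e+02 -6.78469167e-03  9.76037807e+01]
```

carry_out(plan=[{"travel": [0.035,-0.035,0],"angular": [0,0,0],"grip": 1},{"travel": [0.035,-0.035,-0.07],"angular": [0,0,0],"grip": 1},{"travel": [0.035,-0.035,-0.14],"angular": [0,0,0],"grip": 1},{"travel": [0.035,-0.035,-0.21],"angular": [0,0,0],"grip": 1},{"travel": [0.035,-0.035,-0.265],"angular": [0,0,0],"grip": 1},{"travel": [0.035,-0.035,-0.265],"angular": [0,0,0],"grip": -1},{"travel": [0.035,-0.035,-0.265],"angular": [0,0,0],"grip": -1},{"travel": [0.035,-0.035,-0.265],"angular": [0,0,0],"grip": -1}])

```text
time: 2.4
ee_pos: [0.6064, 0.0534, 0.1943]
tcp_rot: [179.9, 0.0, 97.7]
wrist_force: [0.1, 0.7, 0.7]
opening: 0.0516
grasp_force: 0.0
```

carry_out(plan=[{"travel": [0,0,0],"angular": [0,0,0],"grip": -1},{"travel": [0,0,0],"angular": [0,0,0],"grip": -1},{"travel": [0,0,0],"angular": [0,0,0],"grip": -1},{"travel": [0,0,0],"angular": [0,0,0],"grip": -1}])

```text
time: 2.73
ee_pos: [0.6067, 0.053, 0.194]
tcp_rot: [179.9, -0.0, 97.6]
wrist_force: [0.2, 1.1, 5.5]
opening: 0.015
grasp_force: 39.0
```

carry_out(plan=[{"travel": [-0.039,-0.005,-0.002],"angular": [0,0,0],"grip": -1},{"travel": [-0.078,-0.01,-0.006],"angular": [0,0,0],"grip": -1},{"travel": [-0.117,-0.015,-0.013],"angular": [0,0,0],"grip": -1},{"travel": [-0.155,-0.02,-0.022],"angular": [0,0,0],"grip": -1},{"travel": [-0.192,-0.0245,-0.035],"angular": [0,0,0],"grip": -1},{"travel": [-0.2285,-0.029,-0.049],"angular": [0,0,0],"grip": -1},{"travel": [-0.298,-0.038,-0.086],"angular": [0,0,0],"grip": -1},{"travel": [-0.298,-0.038,-0.086],"angular": [0,0,0],"grip": -1}])

```text
time: 3.4
ee_pos: [0.5135, 0.041, 0.1654]
tcp_rot: [-179.8, 0.0, 97.6]
wrist_force: [-3.2, -1.3, 0.1]
opening: 0.0145
grasp_force: 41.4
```

carry_out(plan=[{"travel": [-0.063,-0.008,-0.047],"angular": [0,0,0],"grip": -1},{"travel": [-0.12,-0.015,-0.101],"angular": [0,0,0],"grip": -1},{"travel": [-0.168,-0.022,-0.164],"angular": [0,0,0],"grip": -1},{"travel": [-0.207,-0.0265,-0.232],"angular": [0,0,0],"grip": -1},{"travel": [-0.207,-0.0265,-0.232],"angular": [0,0,0],"grip": -1}])

```text
time: 3.82
ee_pos: [0.456, 0.0336, 0.0968]
tcp_rot: [179.7, 0.0, 97.6]
wrist_force: [17.1, 1.7, -11.6]
opening: 0.0145
grasp_force: 41.7
```

carry_out(plan=[{"travel": [0,0,0],"angular": [0,0,0],"grip": -0.2},{"travel": [0,0,0],"angular": [0,0,0],"grip": -0.2},{"travel": [0,0,0],"angular": [0,0,0],"grip": -0.2},{"travel": [0,0,0.1],"angular": [0,0,0],"grip": -0.2},{"travel": [0,0,0.2],"angular": [0,0,0],"grip": 0},{"travel": [0,0,0.3],"angular": [0,0,0],"grip": 1},{"travel": [0,0,0.4],"angular": [0,0,0],"grip": 1},{"travel": [0,0,0.5],"angular": [0,0,0],"grip": 1}])

```text
time: 4.48
ee_pos: [0.4545, 0.0335, 0.2489]
tcp_rot: [-180.0, 0.0, 97.6]
wrist_force: [1.2, 0.2, 0.1]
opening: 0.0767
grasp_force: 0.0
```

```bash
python3 - <<'E'
from h import *
shot("scene","s1.png",(200,120,460,360),3)
E
```

```text
(no output)
```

View pics/s1.png

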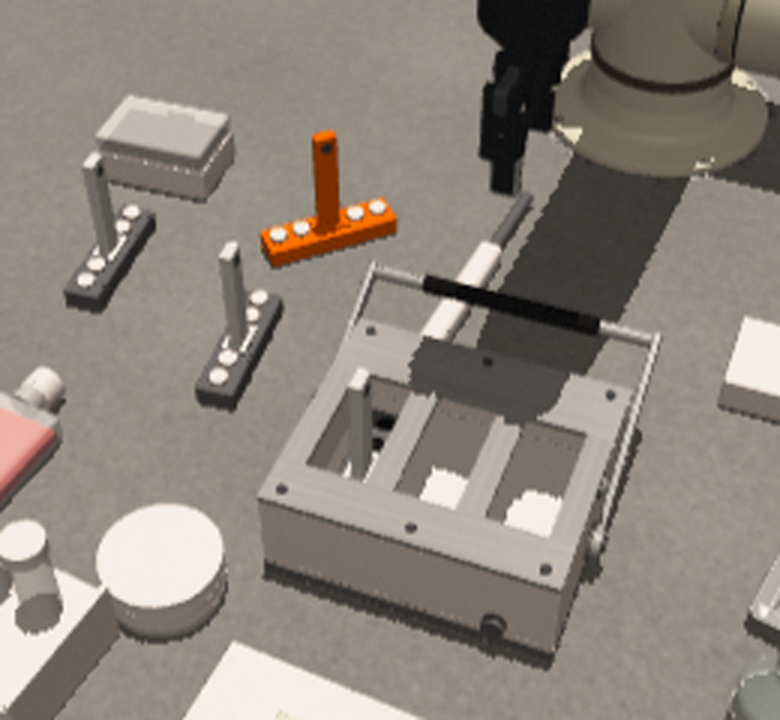

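The carry handle is folded (bar at (520,305)), and the empty rack's lifting handle stands clear at (360,375) in the right slot. I measure it from both cameras.

```bash
python3 - <<'E'
from h import *
print(w("scene",np.array((360,375))/3+[200,120],.14))
# predicted from carrier
R=np.radians(7.26);print(np.array([.6073,.0522])+.07*np.array([np.sin(R),-np.cos(R)]))
shot("top","t2.png",(205,160,345,280),5)
E
```

```text
[ 0.61517916 -0.01449703  0.14      ]
[ 0.61614605 -0.0172388 ]
```

View pics/t2.png

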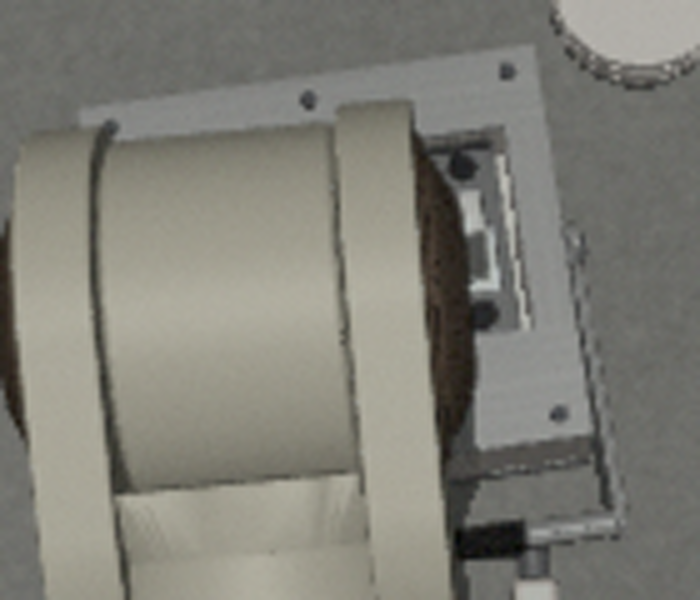

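The arm hides the handle top here, but the two inner holes show at (463,165) and (483,315).

```bash
python3 - <<'E'
from h import *
a,b=[w("top",np.array(p)/5+[205,160],.034) for p in((463,165),(483,315))]
d=a-b;print((a+b)/2,np.degrees(np.arctan2(d[1],d[0])),np.hypot(*d[:2]))
E
```

```text
[ 0.62681161 -0.01663738  0.034     ] 6.510671677568939 0.08031815877984506
```

carry_out(plan=[{"travel": [0.13,-0.04,0],"angular": [0,0,0],"grip": 1},{"travel": [0.26,-0.08,0],"angular": [0,0,0],"grip": 1},{"travel": [0.39,-0.12,0],"angular": [0,0,0],"grip": 1},{"travel": [0.5,-0.155,0],"angular": [0,0,0],"grip": 1},{"travel": [0.537,-0.167,0],"angular": [0,0,-0.02],"grip": 1},{"travel": [0.537,-0.167,-0.1],"angular": [0,0,-0.02],"grip": 1},{"travel": [0.537,-0.167,-0.2],"angular": [0,0,-0.02],"grip": 1},{"travel": [0.537,-0.167,-0.25],"angular": [0,0,-0.02],"grip": 1}])

```text
time: 5.25
ee_pos: [0.6151, -0.0167, 0.1676]
tcp_rot: [-179.7, -0.0, 97.0]
wrist_force: [-1.3, -0.6, -0.2]
opening: 0.0853
grasp_force: 0.0
```

carry_out(plan=[{"travel": [0,0,-0.08],"angular": [0,0,0],"grip": 1},{"travel": [0,0,-0.16],"angular": [0,0,0],"grip": 1},{"travel": [0,0,-0.193],"angular": [0,0,0],"grip": 1},{"travel": [0,0,-0.193],"angular": [0,0,0],"grip": -1},{"travel": [0,0,-0.193],"angular": [0,0,0],"grip": -1},{"travel": [0,0,-0.193],"angular": [0,0,0],"grip": -1},{"travel": [0,0,-0.193],"angular": [0,0,0],"grip": -1},{"travel": [0,0,-0.193],"angular": [0,0,0],"grip": -1}], grip_force=80)

```text
time: 5.92
ee_pos: [0.6165, -0.0165, 0.1159]
tcp_rot: [179.9, 0.0, 97.0]
wrist_force: [0.1, 0.3, 0.2]
opening: 0.0253
grasp_force: 0.0
```

carry_out(plan=[{"travel": [0,0,0],"angular": [0,0,0],"grip": -1},{"travel": [0,0,0],"angular": [0,0,0],"grip": -1},{"travel": [0,0,0],"angular": [0,0,0],"grip": -1}])

```text
time: 6.17
ee_pos: [0.6166, -0.0165, 0.116]
tcp_rot: [179.8, 0.0, 97.0]
wrist_force: [1.5, 0.6, 5.3]
opening: 0.0212
grasp_force: 78.9
```

```bash
cat >> h.py <<'E'
P=np.array([(0,14,0),(0,22,0),(-8,30,5),(-16,36,11),(-16,42,15),(-16,50,20),(-16,58,25),(-16,62,28),(-10,64,31),(-4,66,35),(4,74,40),(12,79,40),(20,86,40),(28,94,40),(36,102,38),(36,114,37),(36,130,34),(36,146,28),(33,154,22),(26,161,16),(16,170,10),(8,178,5),(0,186,0)],float)
def rows(P,h,yaw,per=8):
    t=np.radians(P[:,2]);q=np.c_[P[:,0]-np.sin(t)*h,P[:,1]+np.cos(t)*h];c,s=np.cos(np.radians(yaw)),np.sin(np.radians(yaw))
    i=0
    while i<len(P)-1:
        j=min(i+per,len(P)-1)
        for k in range(i+1,j+1):
            d=(q[k]-q[i])/300;a=(t[k]-t[i])/.5
            print(np.round([d[0]*c,d[0]*s,d[1]],3).tolist(),np.round([a*s,-a*c,0],3).tolist())
        i=j;print()
E
python3 -c "
from h import *
rows(P,102,7.2)"
```

```text
[0.0, 0.0, 0.027] [0.0, -0.0, 0.0]
[-0.056, -0.007, 0.052] [0.022, -0.173, 0.0]
[-0.117, -0.015, 0.067] [0.048, -0.381, 0.0]
[-0.14, -0.018, 0.082] [0.066, -0.519, 0.0]
[-0.168, -0.021, 0.099] [0.087, -0.693, 0.0]
[-0.195, -0.025, 0.115] [0.109, -0.866, 0.0]
[-0.211, -0.027, 0.12] [0.122, -0.97, 0.0]
[-0.207, -0.026, 0.118] [0.136, -1.074, 0.0]

[0.0, 0.0, -0.006] [0.017, -0.139, 0.0]
[0.003, 0.0, 0.002] [0.039, -0.312, 0.0]
[0.03, 0.004, 0.019] [0.039, -0.312, 0.0]
[0.056, 0.007, 0.042] [0.039, -0.312, 0.0]
[0.083, 0.01, 0.069] [0.039, -0.312, 0.0]
[0.118, 0.015, 0.103] [0.031, -0.242, 0.0]
[0.123, 0.016, 0.147] [0.026, -0.208, 0.0]
[0.137, 0.017, 0.21] [0.013, -0.104, 0.0]

[0.03, 0.004, 0.072] [-0.026, 0.208, 0.0]
[0.052, 0.007, 0.113] [-0.052, 0.416, 0.0]
[0.063, 0.008, 0.148] [-0.079, 0.623, 0.0]
[0.064, 0.008, 0.186] [-0.105, 0.831, 0.0]
[0.067, 0.008, 0.217] [-0.127, 1.004, 0.0]
[0.07, 0.009, 0.245] [-0.149, 1.177, 0.0]
```

carry_out(plan=[{"travel": [0.0,0.0,0.027],"angular": [0,0,0],"grip": -1},{"travel": [-0.056,-0.007,0.052],"angular": [0.022,-0.173,0],"grip": -1},{"travel": [-0.117,-0.015,0.067],"angular": [0.048,-0.381,0],"grip": -1},{"travel": [-0.14,-0.018,0.082],"angular": [0.066,-0.519,0],"grip": -1},{"travel": [-0.168,-0.021,0.099],"angular": [0.087,-0.693,0],"grip": -1},{"travel": [-0.195,-0.025,0.115],"angular": [0.109,-0.866,0],"grip": -1},{"travel": [-0.211,-0.027,0.12],"angular": [0.122,-0.97,0],"grip": -1},{"travel": [-0.211,-0.027,0.12],"angular": [0.122,-0.97,0],"grip": -1}])

```text
time: 6.83
ee_pos: [0.5503, -0.0248, 0.1505]
tcp_rot: [151.9, -0.1, 97.0]
wrist_force: [-0.9, -1.2, -1.0]
opening: 0.0208
grasp_force: 79.1
```

carry_out(plan=[{"travel": [0.004,0.001,-0.002],"angular": [0.014,-0.104,0],"grip": -1},{"travel": [0.004,0.001,-0.008],"angular": [0.031,-0.243,0],"grip": -1},{"travel": [0.007,0.001,0],"angular": [0.053,-0.416,0],"grip": -1},{"travel": [0.034,0.005,0.017],"angular": [0.053,-0.416,0],"grip": -1},{"travel": [0.06,0.008,0.04],"angular": [0.053,-0.416,0],"grip": -1},{"travel": [0.087,0.011,0.067],"angular": [0.053,-0.416,0],"grip": -1},{"travel": [0.122,0.016,0.101],"angular": [0.045,-0.346,0],"grip": -1},{"travel": [0.127,0.017,0.145],"angular": [0.04,-0.312,0],"grip": -1}])

```text
time: 7.5
ee_pos: [0.5925, -0.0194, 0.1949]
tcp_rot: [143.2, -0.1, 97.0]
wrist_force: [0.7, -0.9, -1.7]
opening: 0.0209
grasp_force: 79.2
```

carry_out(plan=[{"travel": [0.014,0.001,0.063],"angular": [-0.013,0.104,0],"grip": -1},{"travel": [0.044,0.005,0.135],"angular": [-0.039,0.312,0],"grip": -1},{"travel": [0.066,0.008,0.176],"angular": [-0.065,0.52,0],"grip": -1},{"travel": [0.077,0.009,0.211],"angular": [-0.092,0.727,0],"grip": -1},{"travel": [0.078,0.009,0.249],"angular": [-0.118,0.935,0],"grip": -1},{"travel": [0.078,0.009,0.3],"angular": [-0.118,0.935,0],"grip": -1},{"travel": [0.078,0.009,0.3],"angular": [-0.118,0.935,0],"grip": -1}])

```text
time: 8.08
ee_pos: [0.6174, -0.0164, 0.2857]
tcp_rot: [170.1, -0.0, 97.0]
wrist_force: [1.6, 0.2, -1.3]
opening: 0.0206
grasp_force: 79.4
```

```bash
python3 - <<'E'
from h import *
o=monitor.get_obs();print(o["ee_pos"],o["tcp_rot"],o["opening"])
shot("scene","s2.png",(200,60,560,360),2.2)
E
```

```text
[ 0.61742856 -0.01641891  0.28566869] [ 1.70077650e+02 -2.50202579e-04  9.70419919e+01] 0.020556867990814985
```

View pics/s2.png

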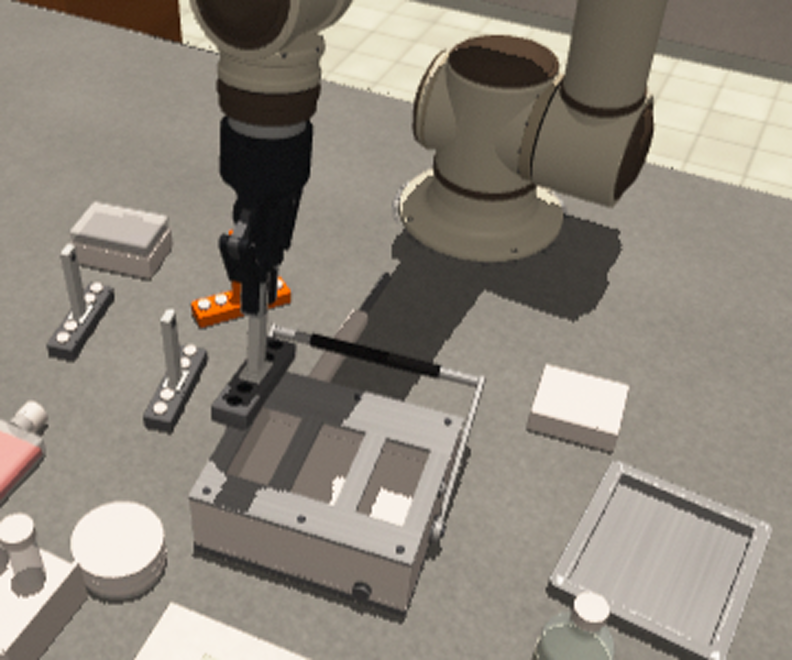

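The empty rack is out and held; the tray's corners show at (620,462), (772,525) and (550,583).

```bash
python3 - <<'E'
from h import *
T=[w("scene",np.array(p)/2.2+[200,60],.02) for p in [(620,462),(772,525),(550,583)]]
for t in T:print(t)
print((T[1]+T[2])/2)
E
```

```text
[0.40340891 0.31635689 0.02      ]
[0.41390589 0.47940668 0.02      ]
[0.59314977 0.29790131 0.02      ]
[0.50352783 0.38865399 0.02      ]
```

carry_out(plan=[{"travel": [0,0.05,0.03],"angular": [-0.022,0.17,-0.1],"grip": -1},{"travel": [-0.03,0.17,0.04],"angular": [-0.045,0.35,-0.2],"grip": -1},{"travel": [-0.06,0.3,0.04],"angular": [-0.045,0.35,-0.32],"grip": -1},{"travel": [-0.1,0.43,0.04],"angular": [-0.045,0.35,-0.32],"grip": -1},{"travel": [-0.14,0.56,0.04],"angular": [-0.045,0.35,-0.32],"grip": -1},{"travel": [-0.18,0.69,0.04],"angular": [-0.045,0.35,-0.32],"grip": -1},{"travel": [-0.22,0.82,0.04],"angular": [-0.045,0.35,-0.32],"grip": -1},{"travel": [-0.26,0.93,0.04],"angular": [-0.045,0.35,-0.32],"grip": -1}])

```text
time: 8.8
ee_pos: [0.535, 0.2645, 0.2957]
tcp_rot: [180.0, 0.8, 87.9]
wrist_force: [0.8, -0.1, -1.5]
opening: 0.0204
grasp_force: 79.4
```

carry_out(plan=[{"travel": [-0.03,0.11,0],"angular": [0,0,-0.03],"grip": -1},{"travel": [-0.06,0.22,0],"angular": [0,0,-0.07],"grip": -1},{"travel": [-0.09,0.33,0],"angular": [0,0,-0.07],"grip": -1},{"travel": [-0.11,0.398,0],"angular": [0,0,-0.07],"grip": -1},{"travel": [-0.11,0.398,-0.12],"angular": [0,0,-0.07],"grip": -1},{"travel": [-0.11,0.398,-0.24],"angular": [0,0,-0.07],"grip": -1},{"travel": [-0.11,0.398,-0.36],"angular": [0,0,-0.07],"grip": -1},{"travel": [-0.11,0.398,-0.48],"angular": [0,0,-0.07],"grip": -1}])

```text
time: 9.47
ee_pos: [0.5026, 0.3816, 0.1502]
tcp_rot: [180.0, 0.8, 85.9]
wrist_force: [-0.2, 0.3, -0.8]
opening: 0.0209
grasp_force: 79.5
```

carry_out(plan=[{"travel": [0,0,-0.05],"angular": [0,0,0],"grip": -1},{"travel": [0,0,-0.09],"angular": [0,0,0],"grip": -1},{"travel": [0,0,-0.12],"angular": [0,0,0],"grip": -1},{"travel": [0,0,-0.135],"angular": [0,0,0],"grip": -1},{"travel": [0,0,-0.14],"angular": [0,0,0],"grip": -1},{"travel": [0,0,-0.145],"angular": [0,0,0],"grip": -1},{"travel": [0,0,-0.145],"angular": [0,0,0],"grip": -1}])

```text
time: 10.05
ee_pos: [0.5035, 0.3819, 0.1095]
tcp_rot: [180.0, 0.8, 85.9]
wrist_force: [0.8, 0.7, -1.4]
opening: 0.021
grasp_force: 79.4
```

carry_out(plan=[{"travel": [0,0,-0.004],"angular": [0,0,0],"grip": -1},{"travel": [0,0,-0.008],"angular": [0,0,0],"grip": -1},{"travel": [0,0,-0.012],"angular": [0,0,0],"grip": -1},{"travel": [0,0,-0.012],"angular": [0,0,0],"grip": -1}])

```text
time: 10.38
ee_pos: [0.5033, 0.3818, 0.1063]
tcp_rot: [180.0, 0.8, 85.9]
wrist_force: [-2.6, -0.2, 6.7]
opening: 0.0206
grasp_force: 80.3
```

Contact with the tray floor. I release and rise, taking a picture once clear.

carry_out(plan=[{"travel": [0,0,0],"angular": [0,0,0],"grip": 0},{"travel": [0,0,0],"angular": [0,0,0],"grip": 0.3},{"travel": [0,0,0],"angular": [0,0,0],"grip": 0.5},{"travel": [0,0,0.03],"angular": [0,0,0],"grip": 1},{"travel": [0,0,0.12],"angular": [0,0,0],"grip": 1},{"travel": [0,0,0.25],"angular": [0,0,0],"grip": 1},{"travel": [0,0,0.38],"angular": [0,0,0],"grip": 1},{"travel": [0,0,0.5],"angular": [0,0,0],"grip": 1}])

```text
time: 11.05
ee_pos: [0.5027, 0.3813, 0.2577]
tcp_rot: [-180.0, 0.8, 85.9]
wrist_force: [0.9, -0.5, 1.0]
opening: 0.0857
grasp_force: 0.0
```

```bash
python3 - <<'E'
from h import *
print(monitor.get_obs()["ee_pos"],monitor.get_obs()["tcp_rot"])
f=cams.camera("top")["frame"][:,:,::-1]
a=cv2.resize(f[190:310,340:470],None,fx=4,fy=4,interpolation=cv2.INTER_CUBIC)
g=cams.camera("scene")["frame"][:,:,::-1]
b=cv2.resize(g[260:380,430:500+60],None,fx=2,fy=4)[:,:270]
b=cv2.resize(g[250:370,430:562],None,fx=2,fy=2,interpolation=cv2.INTER_CUBIC);c=np.zeros((480,264,3),np.uint8);c[:240]=b
cv2.imwrite("pics/m1.png",np.hstack([a,c]))
E
```

```text
[0.50269564 0.38132453 0.25770158] [-179.99487611    0.79321626   85.86090982]
```

View pics/m1.png

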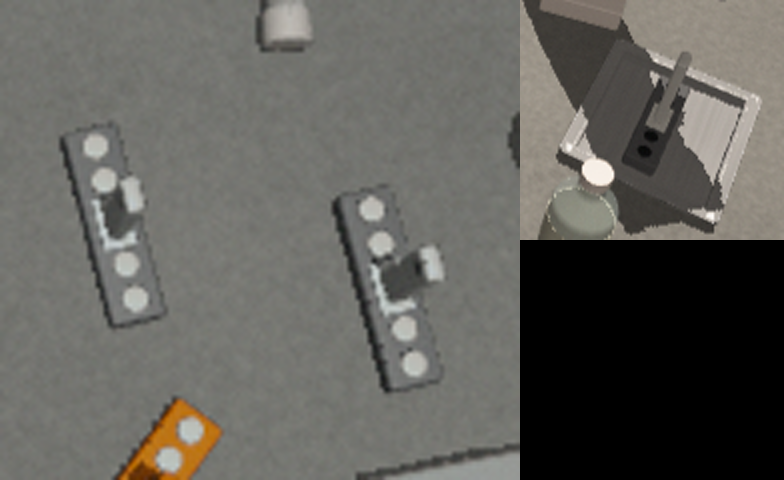

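The empty stands in the tray; both full racks are where they were (caps at (95,146)…(136,299) and (371,208)…(414,363)). Off to the nearer full rack.

carry_out(plan=[{"travel": [0.01,-0.125,0],"angular": [0.01,0,0.1],"grip": 1},{"travel": [0.02,-0.25,0],"angular": [0.028,0,0.2],"grip": 1},{"travel": [0.03,-0.375,0],"angular": [0.028,0,0.3],"grip": 1},{"travel": [0.04,-0.5,0],"angular": [0.028,0,0.4],"grip": 1},{"travel": [0.05,-0.625,0],"angular": [0.028,0,0.5],"grip": 1},{"travel": [0.06,-0.75,0],"angular": [0.028,0,0.57],"grip": 1},{"travel": [0.07,-0.875,0],"angular": [0.028,0,0.57],"grip": 1},{"travel": [0.078,-1.0,0],"angular": [0.028,0,0.57],"grip": 1}])

```text
time: 11.82
ee_pos: [0.5262, 0.0798, 0.2554]
tcp_rot: [180.0, 0.0, 102.2]
wrist_force: [1.0, -0.2, 0.5]
opening: 0.0854
grasp_force: 0.0
```

carry_out(plan=[{"travel": [0,-0.12,0],"angular": [0,0,0],"grip": 1},{"travel": [0,-0.24,0],"angular": [0,0,0],"grip": 1},{"travel": [0,-0.36,0],"angular": [0,0,0],"grip": 1},{"travel": [0,-0.48,0],"angular": [0,0,0],"grip": 1},{"travel": [0,-0.6,0],"angular": [0,0,0],"grip": 1},{"travel": [0,-0.72,0],"angular": [0,0,0],"grip": 1},{"travel": [0,-0.84,0],"angular": [0,0,0],"grip": 1},{"travel": [0,-0.9,0],"angular": [0,0,0],"grip": 1}])

```text
time: 12.48
ee_pos: [0.5259, -0.1918, 0.255]
tcp_rot: [180.0, 0.1, 102.1]
wrist_force: [0.6, -0.1, -0.1]
opening: 0.0856
grasp_force: 0.0
```

```bash
python3 - <<'E'
from h import *
print(monitor.get_obs()["ee_pos"],monitor.get_obs()["tcp_rot"])
E
```

```text
[ 0.52591809 -0.19183104  0.25499679] [1.79997754e+02 6.79698237e-02 1.02066149e+02]
```

carry_out(plan=[{"travel": [0,0,-0.12],"angular": [0,0,0],"grip": 1},{"travel": [0,0,-0.24],"angular": [0,0,0],"grip": 1},{"travel": [0,0,-0.35],"angular": [0,0,0],"grip": 1},{"travel": [0,0,-0.44],"angular": [0,0,0],"grip": 1},{"travel": [0,0,-0.51],"angular": [0,0,0],"grip": 1},{"travel": [0,0,-0.51],"angular": [0,0,0],"grip": -1},{"travel": [0,0,-0.51],"angular": [0,0,0],"grip": -1},{"travel": [0,0,-0.51],"angular": [0,0,0],"grip": -1}], grip_force=90)

```text
time: 13.15
ee_pos: [0.5271, -0.1886, 0.1038]
tcp_rot: [179.9, 0.1, 102.2]
wrist_force: [0.1, -0.2, 0.6]
opening: 0.0513
grasp_force: 0.0
```

carry_out(plan=[{"travel": [0,0,0],"angular": [0,0,0],"grip": -1},{"travel": [0,0,0],"angular": [0,0,0],"grip": -1},{"travel": [0,0,0],"angular": [0,0,0],"grip": -1},{"travel": [0,0,0],"angular": [0,0,0],"grip": -1},{"travel": [0,0,0],"angular": [0,0,0],"grip": -1}])

```text
time: 13.57
ee_pos: [0.5275, -0.1887, 0.1038]
tcp_rot: [179.8, 0.1, 102.2]
wrist_force: [1.3, 0.4, 6.8]
opening: 0.0208
grasp_force: 88.6
```

carry_out(plan=[{"travel": [0,0,0.04],"angular": [0,0,0],"grip": -1},{"travel": [0,0,0.14],"angular": [0,0,0],"grip": -1},{"travel": [0,0,0.26],"angular": [0,0,-0.06],"grip": -1},{"travel": [0,0,0.38],"angular": [0,0,-0.12],"grip": -1},{"travel": [0.04,0.08,0.47],"angular": [0,0,-0.172],"grip": -1},{"travel": [0.09,0.18,0.55],"angular": [0,0,-0.172],"grip": -1},{"travel": [0.14,0.28,0.62],"angular": [0,0,-0.172],"grip": -1},{"travel": [0.2,0.39,0.62],"angular": [0,0,-0.172],"grip": -1}])

```text
time: 14.23
ee_pos: [0.587, -0.0707, 0.2939]
tcp_rot: [179.6, 0.1, 97.2]
wrist_force: [1.5, -0.9, -1.3]
opening: 0.0208
grasp_force: 88.6
```

carry_out(plan=[{"travel": [0.05,0.1,0],"angular": [0,0,0],"grip": -1},{"travel": [0.095,0.192,0],"angular": [0,0,0],"grip": -1},{"travel": [0.095,0.192,0],"angular": [0,0,0],"grip": -1}])

```text
time: 14.48
ee_pos: [0.6164, -0.0092, 0.2876]
tcp_rot: [180.0, -0.1, 97.5]
wrist_force: [-0.5, -0.7, -3.2]
opening: 0.0208
grasp_force: 88.8
```

```bash
python3 - <<'E'
from h import *
o=monitor.get_obs();print(o["ee_pos"],o["tcp_rot"],o["opening"],o["wrist_force"])
f=cams.camera("top")["frame"][:,:,::-1]
a=cv2.resize(f[160:280,225:345],None,fx=4,fy=4,interpolation=cv2.INTER_CUBIC)
g=cams.camera("scene")["frame"][:,:,::-1]
b=cv2.resize(g[170:330,240:345],None,fx=3,fy=3,interpolation=cv2.INTER_CUBIC)
cv2.imwrite("pics/m2.png",np.hstack([a,b]))
E
```

```text
[ 0.61642995 -0.00919258  0.287633  ] [ 1.79992215e+02 -5.98456314e-02  9.74922426e+01] 0.02075085323714237 [-0.5196585  -0.68338644 -3.21514507]
```

View pics/m2.png

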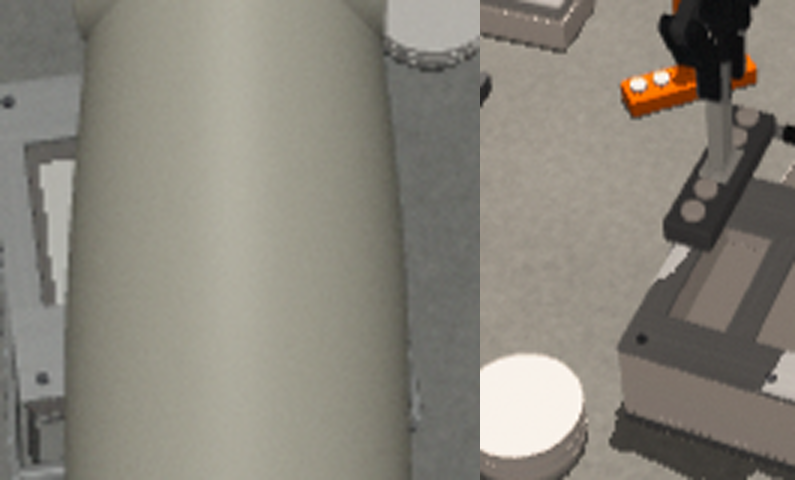

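Rack A hangs level over the right slot, caps at (693,211), (706,188) and (748,117). I check its offset from the TCP.

```bash
python3 - <<'E'
from h import *
C=np.array([w("scene",np.array([(p[0]-480)/3+240,p[1]/3+170]),.2095) for p in((693,211),(706,188),(739,136),(748,117))])
print(C,C.mean(0));d=C[0]-C[3];print(np.degrees(np.arctan2(d[1],d[0])))
o=monitor.get_obs();print(o["ee_pos"])
print("insert");rows(P[::-1],104,7.26,7)
E
```

```text
[[ 0.66947789 -0.0031362   0.2095    ]
 [ 0.64622975 -0.00635039  0.2095    ]
 [ 0.58947053 -0.01176203  0.2095    ]
 [ 0.5686445  -0.01579671  0.2095    ]] [ 0.61845567 -0.00926133  0.2095    ]
7.156533661740828
[ 0.61504006 -0.0127104   0.28800608]
insert
[-0.004, -0.0, -0.028] [0.022, -0.173, 0.0]
[-0.007, -0.001, -0.059] [0.044, -0.346, 0.0]
[-0.009, -0.001, -0.097] [0.071, -0.554, 0.0]
[-0.02, -0.003, -0.132] [0.097, -0.762, 0.0]
[-0.042, -0.005, -0.174] [0.124, -0.97, 0.0]
[-0.073, -0.009, -0.246] [0.15, -1.177, 0.0]
[-0.088, -0.011, -0.31] [0.163, -1.281, 0.0]

[-0.005, -0.001, -0.044] [0.004, -0.035, 0.0]
[-0.041, -0.005, -0.078] [0.013, -0.104, 0.0]
[-0.067, -0.009, -0.105] [0.013, -0.104, 0.0]
[-0.093, -0.012, -0.128] [0.013, -0.104, 0.0]
[-0.12, -0.015, -0.145] [0.013, -0.104, 0.0]
[-0.123, -0.016, -0.153] [-0.009, 0.069, 0.0]
[-0.122, -0.016, -0.146] [-0.026, 0.208, 0.0]

[-0.004, -0.001, 0.002] [-0.013, 0.104, 0.0]
[0.012, 0.002, -0.003] [-0.026, 0.208, 0.0]
[0.04, 0.005, -0.018] [-0.049, 0.381, 0.0]
[0.068, 0.009, -0.036] [-0.071, 0.554, 0.0]
[0.092, 0.012, -0.05] [-0.088, 0.693, 0.0]
[0.154, 0.02, -0.065] [-0.115, 0.9, 0.0]
[0.21, 0.027, -0.09] [-0.137, 1.073, 0.0]

[0.0, 0.0, -0.027] [0.0, -0.0, 0.0]
```

carry_out(plan=[{"travel": [0,0,0],"angular": [0,0,0],"grip": -1},{"travel": [0,0,0],"angular": [0,0,0],"grip": -1}])

```text
time: 14.75
ee_pos: [0.6146, -0.0147, 0.2884]
tcp_rot: [180.0, 0.0, 97.2]
wrist_force: [0.6, -0.4, -1.9]
opening: 0.021
grasp_force: 88.8
```

carry_out(plan=[{"travel": [0.001,-0.003,-0.028],"angular": [0.022,-0.173,0],"grip": -1},{"travel": [-0.002,-0.004,-0.059],"angular": [0.044,-0.346,0],"grip": -1},{"travel": [-0.004,-0.004,-0.097],"angular": [0.071,-0.554,0],"grip": -1},{"travel": [-0.015,-0.006,-0.132],"angular": [0.097,-0.762,0],"grip": -1},{"travel": [-0.037,-0.008,-0.174],"angular": [0.124,-0.97,0],"grip": -1},{"travel": [-0.037,-0.008,-0.174],"angular": [0.124,-0.97,0],"grip": -1}])

```text
time: 15.25
ee_pos: [0.596, -0.0172, 0.2256]
tcp_rot: [152.5, -0.1, 97.1]
wrist_force: [-0.8, 0.1, -6.6]
opening: 0.0211
grasp_force: 89.5
```

carry_out(plan=[{"travel": [-0.031,-0.004,-0.072],"angular": [0.026,-0.207,0],"grip": -1},{"travel": [-0.046,-0.006,-0.136],"angular": [0.039,-0.311,0],"grip": -1},{"travel": [-0.051,-0.007,-0.18],"angular": [0.043,-0.346,0],"grip": -1},{"travel": [-0.051,-0.007,-0.18],"angular": [0.043,-0.346,0],"grip": -1}])

```text
time: 15.58
ee_pos: [0.5859, -0.0193, 0.1777]
tcp_rot: [142.3, -0.0, 97.1]
wrist_force: [0.5, -0.4, -3.4]
opening: 0.0204
grasp_force: 89.6
```

```bash
python3 - <<'E'
from h import *
o=monitor.get_obs();print(o["ee_pos"],o["tcp_rot"],o["opening"],o["wrist_force"])
f=cams.camera("top")["frame"][:,:,::-1]
a=cv2.resize(f[170:280,245:345],None,fx=4,fy=4,interpolation=cv2.INTER_CUBIC)
g=cams.camera("scene")["frame"][:,:,::-1]
b=cv2.resize(g[190:300,260:350],None,fx=4,fy=4,interpolation=cv2.INTER_CUBIC)
cv2.imwrite("pics/m3.png",np.hstack([a,b]))
E
```

```text
[ 0.58589453 -0.01925738  0.17767371] [ 1.42346615e+02 -1.50928689e-02  9.71332291e+01] 0.020443818919664177 [ 0.49416617 -0.42657239 -3.39952044]
```

View pics/m3.png

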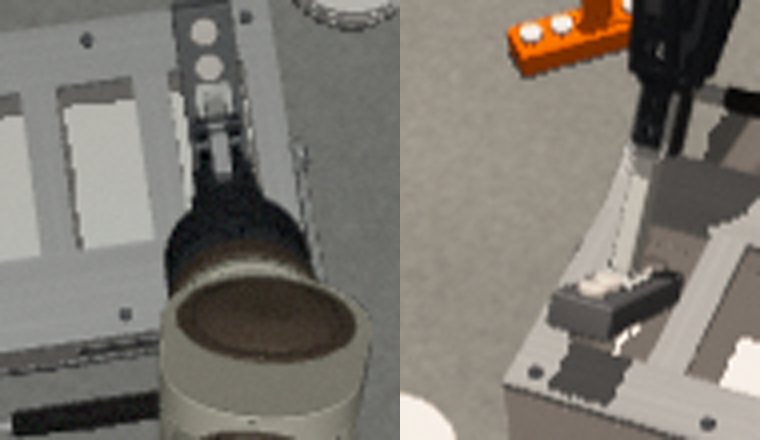

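The rack's low end is entering the right slot, at about (215,100) in the top view, clear on both sides. Continuing.

carry_out(plan=[{"travel": [-0.036,-0.001,-0.034],"angular": [0.009,-0.069,0],"grip": -1},{"travel": [-0.062,-0.005,-0.061],"angular": [0.009,-0.069,0],"grip": -1},{"travel": [-0.088,-0.008,-0.084],"angular": [0.009,-0.069,0],"grip": -1},{"travel": [-0.115,-0.011,-0.101],"angular": [0.009,-0.069,0],"grip": -1},{"travel": [-0.118,-0.012,-0.109],"angular": [-0.013,0.104,0],"grip": -1},{"travel": [-0.117,-0.012,-0.102],"angular": [-0.03,0.243,0],"grip": -1}])

```text
time: 16.18
ee_pos: [0.5524, -0.0223, 0.1516]
tcp_rot: [149.2, 0.0, 97.2]
wrist_force: [-0.4, -1.9, -1.3]
opening: 0.0204
grasp_force: 89.7
```

carry_out(plan=[{"travel": [-0.004,-0.001,0.002],"angular": [-0.013,0.104,0],"grip": -1},{"travel": [0.012,0.002,-0.003],"angular": [-0.026,0.208,0],"grip": -1},{"travel": [0.04,0.005,-0.018],"angular": [-0.049,0.381,0],"grip": -1},{"travel": [0.068,0.009,-0.036],"angular": [-0.071,0.554,0],"grip": -1},{"travel": [0.068,0.009,-0.036],"angular": [-0.071,0.554,0],"grip": -1}])

```text
time: 16.6
ee_pos: [0.5775, -0.0191, 0.1387]
tcp_rot: [165.5, 0.0, 97.3]
wrist_force: [-1.1, -1.2, -3.4]
opening: 0.0208
grasp_force: 89.9
```

carry_out(plan=[{"travel": [0.024,0.003,-0.014],"angular": [-0.017,0.139,0],"grip": -1},{"travel": [0.086,0.011,-0.029],"angular": [-0.044,0.346,0],"grip": -1},{"travel": [0.142,0.018,-0.054],"angular": [-0.066,0.519,0],"grip": -1},{"travel": [0.142,0.018,-0.054],"angular": [-0.066,0.519,0],"grip": -1},{"travel": [0.142,0.018,-0.064],"angular": [-0.066,0.519,0],"grip": -1},{"travel": [0.142,0.018,-0.07],"angular": [-0.066,0.519,0],"grip": -1},{"travel": [0.142,0.018,-0.07],"angular": [-0.066,0.519,0],"grip": -1}])

```text
time: 17.18
ee_pos: [0.6161, -0.014, 0.121]
tcp_rot: [179.8, 0.0, 97.3]
wrist_force: [-1.1, -0.2, -1.8]
opening: 0.0205
grasp_force: 90.1
```

carry_out(plan=[{"travel": [0,0,-0.005],"angular": [0,0,0],"grip": -1},{"travel": [0,0,-0.008],"angular": [0,0,0],"grip": -1},{"travel": [0,0,-0.012],"angular": [0,0,0],"grip": -1},{"travel": [0,0,-0.012],"angular": [0,0,0],"grip": -1}])

```text
time: 17.52
ee_pos: [0.6164, -0.0139, 0.1178]
tcp_rot: [179.8, 0.1, 97.3]
wrist_force: [-1.2, 0.1, 5.6]
opening: 0.0208
grasp_force: 91.1
```

Floor contact. I release slightly, let it settle, then rise and check.

carry_out(plan=[{"travel": [0,0,0],"angular": [0,0,0],"grip": -0.2},{"travel": [0,0,0],"angular": [0,0,0],"grip": 0},{"travel": [0,0,0],"angular": [0,0,0],"grip": 0.3},{"travel": [0,0,0],"angular": [0,0,0],"grip": 0.3},{"travel": [0,0,0.08],"angular": [0,0,0],"grip": 0.6},{"travel": [0,0,0.2],"angular": [0,0,0],"grip": 1},{"travel": [0,0,0.33],"angular": [0,0,0],"grip": 1},{"travel": [0,0,0.45],"angular": [0,0,0],"grip": 1}])

```text
time: 18.18
ee_pos: [0.616, -0.0138, 0.2524]
tcp_rot: [180.0, 0.0, 97.3]
wrist_force: [0.4, -1.1, 1.0]
opening: 0.0852
grasp_force: 0.0
```

carry_out(plan=[{"travel": [-0.07,-0.1,0],"angular": [0,0,0.1],"grip": 1},{"travel": [-0.14,-0.2,0],"angular": [0,0,0.16],"grip": 1},{"travel": [-0.21,-0.3,0],"angular": [0,0,0.16],"grip": 1},{"travel": [-0.27,-0.4,0],"angular": [0,0,0.16],"grip": 1},{"travel": [-0.33,-0.5,0],"angular": [0,0,0.16],"grip": 1},{"travel": [-0.35,-0.6,0],"angular": [0,0,0.16],"grip": 1},{"travel": [-0.35,-0.6,0],"angular": [0,0,0.16],"grip": 1}])

```text
time: 18.77
ee_pos: [0.5099, -0.1978, 0.2509]
tcp_rot: [180.0, 0.1, 101.6]
wrist_force: [0.3, 0.6, -0.1]
opening: 0.0854
grasp_force: 0.0
```

```bash
python3 - <<'E'
from h import *
o=monitor.get_obs();print(o["ee_pos"],o["tcp_rot"])
f=cams.camera("top")["frame"][:,:,::-1]
cv2.imwrite("pics/m4.png",cv2.resize(f[160:310,220:470],None,fx=3.2,fy=3.2,interpolation=cv2.INTER_CUBIC))
g=cams.camera("scene")["frame"][:,:,::-1]
cv2.imwrite("pics/m4s.png",g)
E
```

```text
[ 0.50993558 -0.1978399   0.25086686] [1.79988889e+02 1.10613690e-01 1.01629569e+02]
```

View pics/m4.png

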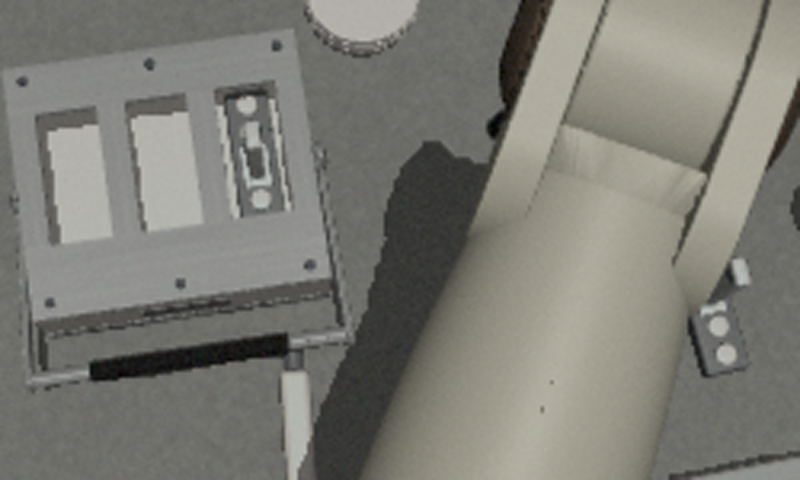

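Rack A stands flat in the right slot (caps at (246,104) and (260,198), handle in the middle). Rack B has been knocked: its visible caps are at (718,327) and (726,354), about 10 px further out. I re-measure it with the scene camera too.

```bash
python3 - <<'E'
from h import *
k=lambda p:np.array(p)/3.2+[220,160]
h=w("top",k((740,272)),.126);c3=w("top",k((718,327)),.026);c4=w("top",k((726,354)),.026)
print("handle",h,c3,c4)
for c in(c3,c4):
    d=h-c;print(np.hypot(*d[:2]),np.degrees(np.arctan2(d[1],d[0])))
u=px("scene",h);print(u,px("scene",[h[0],h[1],0]))
g=cv2.imread("pics/m4s.png");x,y=u.astype(int)
cv2.imwrite("pics/c4.png",cv2.resize(g[y-20:y+60,x-45:x+45],None,fx=6,fy=6,interpolation=cv2.INTER_CUBIC));print(x-45,y-20)
E
```

```text
handle [ 0.50707261 -0.37672123  0.126     ] [ 0.47934829 -0.38335779  0.026     ] [ 0.45763324 -0.38827748  0.026     ]
0.028507570100396434 13.461967298985291
0.05077201360687846 13.156443838729844
[221.2246638  175.96489935] [228.97314755 211.22574476]
176 155
```

View pics/c4.png

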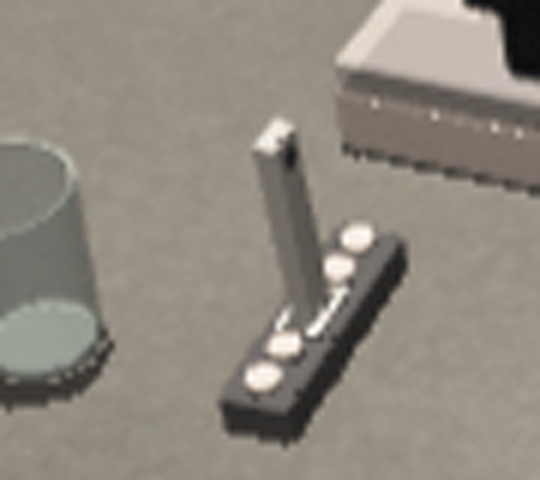

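Rack B stands upright, caps at (263,377), (285,345), (339,268), (358,237), handle top at (276,136), and 40+ px from the beaker.

```bash
python3 - <<'E'
from h import *
k=lambda p:np.array(p)/6+[176,155]
C=np.array([w("scene",k(p),.026) for p in((263,377),(285,345),(339,268),(358,237))]);d=C[0]-C[3]
print(C.mean(0),np.degrees(np.arctan2(d[1],d[0])),w("scene",k((276,136)),.126),monitor.get_obs()["ee_pos"])
E
```

```text
[ 0.51167025 -0.37125676  0.026     ] 12.157645460259278 [ 0.51193301 -0.37034025  0.126     ] [ 0.51110916 -0.19472168  0.25065325]
```

carry_out(plan=[{"travel": [-0.007,-0.12,0],"angular": [0,0,0.03],"grip": 1},{"travel": [-0.007,-0.24,0],"angular": [0,0,0.03],"grip": 1},{"travel": [-0.007,-0.36,0],"angular": [0,0,0.03],"grip": 1},{"travel": [-0.007,-0.48,0],"angular": [0,0,0.03],"grip": 1},{"travel": [-0.007,-0.57,0],"angular": [0,0,0.03],"grip": 1},{"travel": [-0.007,-0.601,-0.08],"angular": [0,0,0.03],"grip": 1},{"travel": [-0.007,-0.601,-0.16],"angular": [0,0,0.03],"grip": 1},{"travel": [-0.007,-0.601,-0.2],"angular": [0,0,0.03],"grip": 1}])

```text
time: 19.53
ee_pos: [0.5095, -0.3736, 0.1871]
tcp_rot: [-179.9, -0.1, 102.7]
wrist_force: [-0.7, 0.4, -0.8]
opening: 0.0856
grasp_force: 0.0
```

carry_out(plan=[{"travel": [0,0,0],"angular": [0,0,0],"grip": 1},{"travel": [0,0,0],"angular": [0,0,0],"grip": 1},{"travel": [0,0,0],"angular": [0,0,0],"grip": 1}])

```text
time: 19.78
ee_pos: [0.5102, -0.3735, 0.192]
tcp_rot: [179.9, 0.1, 102.8]
wrist_force: [0.9, -0.4, -0.3]
opening: 0.0853
grasp_force: 0.0
```

```bash
python3 - <<'E'
from h import *
print(monitor.get_obs()["ee_pos"],monitor.get_obs()["tcp_rot"])
a=cams.camera("top")["frame"][205:295,390:490,::-1];b=cams.camera("scene")["frame"][130:230,170:270,::-1]
a=cv2.resize(a,None,fx=4,fy=4,interpolation=cv2.INTER_CUBIC);b=cv2.resize(b,None,fx=4,fy=4,interpolation=cv2.INTER_CUBIC)
c=np.zeros((400,800,3),np.uint8);c[:360,:400]=a;c[:,400:]=b;cv2.imwrite("pics/m5.png",c)
E
```

```text
[ 0.51017864 -0.37350419  0.1919739 ] [1.79928023e+02 8.28620818e-02 1.02775018e+02]
```

View pics/m5.png

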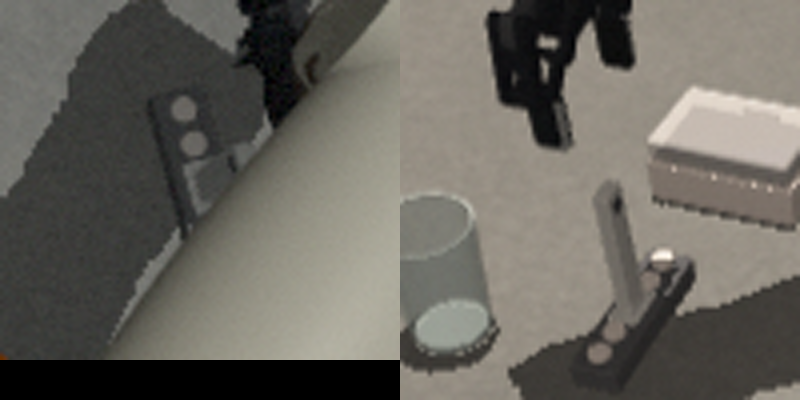

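Top-view caps at (183,108) and (195,143) agree with a pure shift of the rack, so the grasp pose is good to a few mm. Descending with a small correction.

carry_out(plan=[{"travel": [-0.008,-0.004,-0.08],"angular": [0,0,-0.01],"grip": 1},{"travel": [-0.008,-0.004,-0.16],"angular": [0,0,-0.01],"grip": 1},{"travel": [-0.008,-0.004,-0.24],"angular": [0,0,-0.01],"grip": 1},{"travel": [-0.008,-0.004,-0.291],"angular": [0,0,-0.01],"grip": 1},{"travel": [-0.008,-0.004,-0.291],"angular": [0,0,-0.01],"grip": -1},{"travel": [-0.008,-0.004,-0.291],"angular": [0,0,-0.01],"grip": -1},{"travel": [-0.008,-0.004,-0.291],"angular": [0,0,-0.01],"grip": -1},{"travel": [-0.008,-0.004,-0.291],"angular": [0,0,-0.01],"grip": -1}])

```text
time: 20.55
ee_pos: [0.5078, -0.3758, 0.1055]
tcp_rot: [179.9, 0.2, 102.4]
wrist_force: [0.1, -0.5, 1.0]
opening: 0.0386
grasp_force: 0.0
```

carry_out(plan=[{"travel": [0,0,0],"angular": [0,0,0],"grip": -1},{"travel": [0,0,0],"angular": [0,0,0],"grip": -1},{"travel": [0,0,0],"angular": [0,0,0],"grip": -1},{"travel": [0,0,0],"angular": [0,0,0],"grip": -1}])

```text
time: 20.88
ee_pos: [0.5077, -0.3757, 0.1048]
tcp_rot: [179.9, 0.1, 102.4]
wrist_force: [1.7, 0.8, 5.7]
opening: 0.0206
grasp_force: 87.7
```

carry_out(plan=[{"travel": [0,0,0.04],"angular": [0,0,0],"grip": -1},{"travel": [0,0,0.14],"angular": [0,0,0],"grip": -1},{"travel": [0,0,0.27],"angular": [0,0,0],"grip": -1},{"travel": [0,0,0.4],"angular": [0,0,0],"grip": -1},{"travel": [0,0.05,0.52],"angular": [0,0,-0.06],"grip": -1},{"travel": [0,0.12,0.62],"angular": [0,0,-0.12],"grip": -1},{"travel": [0.03,0.24,0.62],"angular": [0,0,-0.178],"grip": -1},{"travel": [0.06,0.36,0.62],"angular": [0,0,-0.178],"grip": -1}])

```text
time: 21.55
ee_pos: [0.525, -0.2671, 0.2923]
tcp_rot: [179.8, 0.1, 97.1]
wrist_force: [0.9, -0.4, -3.2]
opening: 0.0208
grasp_force: 88.5
```

carry_out(plan=[{"travel": [0.03,0.12,0],"angular": [0,0,0],"grip": -1},{"travel": [0.06,0.24,0],"angular": [0,0,0],"grip": -1},{"travel": [0.09,0.36,0],"angular": [0,0,0],"grip": -1},{"travel": [0.12,0.48,0],"angular": [0,0,0],"grip": -1},{"travel": [0.15,0.6,0],"angular": [0,0,0],"grip": -1},{"travel": [0.18,0.72,0],"angular": [0,0,0],"grip": -1},{"travel": [0.2,0.84,0],"angular": [0,0,0],"grip": -1},{"travel": [0.22,0.96,0],"angular": [0,0,0],"grip": -1}])

```text
time: 22.22
ee_pos: [0.5907, 0.0224, 0.2898]
tcp_rot: [-180.0, 0.0, 97.3]
wrist_force: [0.4, -0.4, -2.6]
opening: 0.0208
grasp_force: 88.5
```

carry_out(plan=[{"travel": [0.01,0.12,0],"angular": [0,0,0],"grip": -1},{"travel": [0.02,0.24,0],"angular": [0,0,0],"grip": -1},{"travel": [0.023,0.338,0],"angular": [0,0,0],"grip": -1},{"travel": [0.023,0.338,0],"angular": [0,0,0],"grip": -1},{"travel": [0.023,0.338,0],"angular": [0,0,0],"grip": -1},{"travel": [0.023,0.338,0],"angular": [0,0,0],"grip": -1}])

```text
time: 22.72
ee_pos: [0.5977, 0.1219, 0.2896]
tcp_rot: [-180.0, 0.1, 97.3]
wrist_force: [0.2, -0.1, -2.1]
opening: 0.0207
grasp_force: 88.7
```

```bash
python3 - <<'E'
from h import *
o=monitor.get_obs();print(o["ee_pos"],o["tcp_rot"],o["opening"],o["wrist_force"],o["torque"])
g=cams.camera("scene")["frame"][:,:,::-1]
cv2.imwrite("pics/m6.png",g)
# auto: white cap blobs near predicted place
p=px("scene",[o["ee_pos"][0],o["ee_pos"][1],o["ee_pos"][2]-.079]).astype(int);print(p)
c=g[p[1]-60:p[1]+60,p[0]-60:p[0]+60].astype(int);cv2.imwrite("pics/m6c.png",c)
m=((c.min(2)>95)&(c.max(2)-c.min(2)<45)).astype(np.uint8)
n,l,s,ce=cv2.connectedComponentsWithStats(m)
for i in range(1,n):
    if 8<s[i,4]<150: print(ce[i]+p-60,s[i], w("scene",ce[i]+p-60,o["ee_pos"][2]-.079)[:2])
E
```

```text
[0.59765842 0.12186944 0.28955903] [-1.79986968e+02  5.17248508e-02  9.73436041e+01] 0.02067336355599324 [ 0.23979847 -0.08285913 -2.09984689] [-0.03141927  0.01749368  0.01143724]
[382 238]
[437.54545455 178.54545455] [113   0   6   3  11] [0.35804655 0.15584922]
[325.30769231 189.        ] [ 1 10  5  3 13] [ 0.51427842 -0.05579775]
[389.81481481 223.40740741] [66 43  5  6 27] [0.54960566 0.11796243]
[387.86666667 230.33333333] [65 50  3  6 15] [0.5705682  0.12260811]
[374.44186047 256.79069767] [49 76  8  7 43] [0.6505975  0.12886857][ WARN:0@1.724] global loadsave.cpp:1063 imwrite_ Unsupported depth image for selected encoder is fallbacked to CV_8U.
```

Cap positions agree with the rack being centred on the TCP. Inserting into the left slot.

carry_out(plan=[{"travel": [0.0,0,-0.028],"angular": [0.022,-0.173,0],"grip": -1},{"travel": [-0.003,-0.001,-0.059],"angular": [0.044,-0.346,0],"grip": -1},{"travel": [-0.005,-0.001,-0.097],"angular": [0.071,-0.554,0],"grip": -1},{"travel": [-0.016,-0.003,-0.132],"angular": [0.097,-0.762,0],"grip": -1},{"travel": [-0.038,-0.005,-0.174],"angular": [0.124,-0.97,0],"grip": -1},{"travel": [-0.038,-0.005,-0.174],"angular": [0.124,-0.97,0],"grip": -1}])

```text
time: 23.27
ee_pos: [0.5791, 0.1177, 0.227]
tcp_rot: [152.5, 0.1, 97.2]
wrist_force: [-2.1, -1.2, -7.6]
opening: 0.0205
grasp_force: 89.4
```

carry_out(plan=[{"travel": [-0.031,-0.004,-0.072],"angular": [0.026,-0.207,0],"grip": -1},{"travel": [-0.046,-0.006,-0.136],"angular": [0.039,-0.311,0],"grip": -1},{"travel": [-0.051,-0.007,-0.18],"angular": [0.043,-0.346,0],"grip": -1},{"travel": [-0.051,-0.007,-0.18],"angular": [0.043,-0.346,0],"grip": -1}])

```text
time: 23.6
ee_pos: [0.5685, 0.1168, 0.1785]
tcp_rot: [142.4, 0.1, 97.2]
wrist_force: [-0.6, 0.2, -3.4]
opening: 0.0205
grasp_force: 89.7
```

carry_out(plan=[{"travel": [-0.036,-0.001,-0.034],"angular": [0.009,-0.069,0],"grip": -1},{"travel": [-0.062,-0.005,-0.061],"angular": [0.009,-0.069,0],"grip": -1},{"travel": [-0.088,-0.008,-0.084],"angular": [0.009,-0.069,0],"grip": -1},{"travel": [-0.115,-0.011,-0.101],"angular": [0.009,-0.069,0],"grip": -1},{"travel": [-0.118,-0.012,-0.109],"angular": [-0.013,0.104,0],"grip": -1},{"travel": [-0.117,-0.012,-0.102],"angular": [-0.03,0.243,0],"grip": -1}])

```text
time: 24.1
ee_pos: [0.5346, 0.1141, 0.1527]
tcp_rot: [149.3, 0.0, 97.3]
wrist_force: [0.7, -0.3, -1.1]
opening: 0.0205
grasp_force: 89.9
```

carry_out(plan=[{"travel": [-0.004,-0.001,0.002],"angular": [-0.013,0.104,0],"grip": -1},{"travel": [0.012,0.002,-0.003],"angular": [-0.026,0.208,0],"grip": -1},{"travel": [0.04,0.005,-0.018],"angular": [-0.049,0.381,0],"grip": -1},{"travel": [0.068,0.009,-0.036],"angular": [-0.071,0.554,0],"grip": -1},{"travel": [0.068,0.009,-0.036],"angular": [-0.071,0.554,0],"grip": -1}])

```text
time: 24.52
ee_pos: [0.5598, 0.1176, 0.1397]
tcp_rot: [165.5, 0.1, 97.2]
wrist_force: [-1.0, -0.4, -3.5]
opening: 0.0205
grasp_force: 90.1
```

carry_out(plan=[{"travel": [0.024,0.003,-0.014],"angular": [-0.017,0.139,0],"grip": -1},{"travel": [0.086,0.011,-0.029],"angular": [-0.044,0.346,0],"grip": -1},{"travel": [0.142,0.018,-0.054],"angular": [-0.066,0.519,0],"grip": -1},{"travel": [0.142,0.018,-0.054],"angular": [-0.066,0.519,0],"grip": -1},{"travel": [0.142,0.018,-0.064],"angular": [-0.066,0.519,0],"grip": -1},{"travel": [0.142,0.018,-0.07],"angular": [-0.066,0.519,0],"grip": -1},{"travel": [0.142,0.018,-0.07],"angular": [-0.066,0.519,0],"grip": -1}])

```text
time: 25.1
ee_pos: [0.5987, 0.1228, 0.1223]
tcp_rot: [179.8, 0.0, 97.3]
wrist_force: [-0.1, 1.5, -1.8]
opening: 0.0206
grasp_force: 90.3
```

carry_out(plan=[{"travel": [0,0,-0.005],"angular": [0,0,0],"grip": -1},{"travel": [0,0,-0.008],"angular": [0,0,0],"grip": -1},{"travel": [0,0,-0.012],"angular": [0,0,0],"grip": -1},{"travel": [0,0,-0.012],"angular": [0,0,0],"grip": -1}])

```text
time: 25.43
ee_pos: [0.599, 0.123, 0.1189]
tcp_rot: [179.8, 0.0, 97.3]
wrist_force: [-0.1, -0.3, 2.8]
opening: 0.0203
grasp_force: 91.0
```

carry_out(plan=[{"travel": [0,0,-0.002],"angular": [0,0,0],"grip": -0.2},{"travel": [0,0,0],"angular": [0,0,0],"grip": 0},{"travel": [0,0,0],"angular": [0,0,0],"grip": 0.3},{"travel": [0,0,0],"angular": [0,0,0],"grip": 0.3},{"travel": [0,0,0.08],"angular": [0,0,0],"grip": 0.6},{"travel": [0,0,0.2],"angular": [0,0,0],"grip": 0.6},{"travel": [0,0,0.33],"angular": [0,0,0],"grip": 0.4},{"travel": [0,0,0.42],"angular": [0,0,0],"grip": 0.2}])

```text
time: 26.1
ee_pos: [0.5991, 0.123, 0.2464]
tcp_rot: [179.9, 0.0, 97.3]
wrist_force: [0.4, -0.1, 0.8]
opening: 0.0517
grasp_force: 0.0
```

carry_out(plan=[{"travel": [-0.1,-0.06,0],"angular": [0,0,0],"grip": 0},{"travel": [-0.2,-0.12,0],"angular": [0,0,0],"grip": 0},{"travel": [-0.3,-0.18,0],"angular": [0,0,0],"grip": 0},{"travel": [-0.4,-0.24,0],"angular": [0,0,0],"grip": 0},{"travel": [-0.481,-0.3,0],"angular": [0,0,0],"grip": 0},{"travel": [-0.481,-0.3,0],"angular": [0,0,0],"grip": 0},{"travel": [-0.481,-0.3,0],"angular": [0,0,0],"grip": 0}], grip_force=40)

```text
time: 26.68
ee_pos: [0.4541, 0.0323, 0.2439]
tcp_rot: [179.9, 0.0, 97.2]
wrist_force: [1.0, 0.9, 0.2]
opening: 0.0428
grasp_force: 0.0
```

```bash
python3 - <<'E'
from h import *
o=monitor.get_obs();print(o["ee_pos"],o["tcp_rot"],o["opening"])
cv2.imwrite("pics/t7.png",cams.camera("top")["frame"][:,:,::-1])
g=cams.camera("scene")["frame"][:,:,::-1]
a=cv2.resize(g[200:345,275:430],None,fx=4,fy=4,interpolation=cv2.INTER_CUBIC)
cv2.imwrite("pics/m7.png",a)
E
```

```text
[0.45414866 0.03234549 0.24393474] [1.79882729e+02 3.14845587e-02 9.72449003e+01] 0.04277041389376504
```

View pics/m7.png

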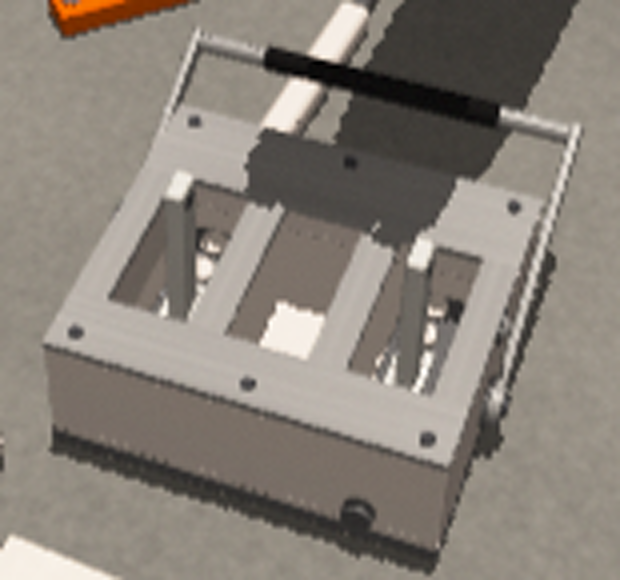

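Both full racks stand upright in the right (180,240) and left (415,310) slots, and the bar lies folded at about (383,84). Now I grip the bar and swing it up.

carry_out(plan=[{"travel": [0.001,0.002,-0.12],"angular": [0,0,0],"grip": 0},{"travel": [0.001,0.002,-0.24],"angular": [0,0,0],"grip": 0},{"travel": [0.001,0.002,-0.36],"angular": [0,0,0],"grip": 0},{"travel": [0.001,0.002,-0.44],"angular": [0,0,0],"grip": 0},{"travel": [0.001,0.002,-0.495],"angular": [0,0,0],"grip": 0},{"travel": [0.001,0.002,-0.495],"angular": [0,0,0],"grip": -1},{"travel": [0.001,0.002,-0.495],"angular": [0,0,0],"grip": -1},{"travel": [0.001,0.002,-0.495],"angular": [0,0,0],"grip": -1}])

```text
time: 27.45
ee_pos: [0.4563, 0.0341, 0.0956]
tcp_rot: [179.9, 0.0, 97.4]
wrist_force: [3.4, 0.9, -4.5]
opening: 0.0148
grasp_force: 39.0
```

carry_out(plan=[{"travel": [0,0,0],"angular": [0,0,0],"grip": -1},{"travel": [0,0,0],"angular": [0,0,0],"grip": -1},{"travel": [0,0,0],"angular": [0,0,0],"grip": -1}])

```text
time: 27.7
ee_pos: [0.4564, 0.0341, 0.0958]
tcp_rot: [179.8, -0.0, 97.3]
wrist_force: [5.3, 3.3, -6.4]
opening: 0.0145
grasp_force: 39.0
```

carry_out(plan=[{"travel": [0.033,0.004,0.061],"angular": [0,0,0],"grip": -1},{"travel": [0.079,0.01,0.125],"angular": [0,0,0],"grip": -1},{"travel": [0.133,0.017,0.182],"angular": [0,0,0],"grip": -1},{"travel": [0.195,0.025,0.23],"angular": [0,0,0],"grip": -1},{"travel": [0.263,0.033,0.27],"angular": [0,0,0],"grip": -1},{"travel": [0.336,0.043,0.3],"angular": [0,0,0],"grip": -1},{"travel": [0.393,0.05,0.315],"angular": [0,0,0],"grip": -1},{"travel": [0.393,0.05,0.315],"angular": [0,0,0],"grip": -1}])

```text
time: 28.37
ee_pos: [0.5762, 0.0493, 0.1927]
tcp_rot: [179.7, 0.0, 97.4]
wrist_force: [0.8, 2.1, 10.7]
opening: 0.0147
grasp_force: 41.7
```

carry_out(plan=[{"travel": [0.03,0.004,0.005],"angular": [0,0,0],"grip": -1},{"travel": [0.058,0.007,0.009],"angular": [0,0,0],"grip": -1},{"travel": [0.087,0.011,0.012],"angular": [0,0,0],"grip": -1},{"travel": [0.105,0.013,0.012],"angular": [0,0,0],"grip": -1},{"travel": [0.117,0.015,0.012],"angular": [0,0,0],"grip": -1},{"travel": [0.117,0.015,0.012],"angular": [0,0,0],"grip": -1}])

```text
time: 28.87
ee_pos: [0.6086, 0.0535, 0.1948]
tcp_rot: [179.9, 0.0, 97.3]
wrist_force: [-2.4, 1.7, 7.3]
opening: 0.0143
grasp_force: 42.5
```

carry_out(plan=[{"travel": [0.01,0.001,0],"angular": [0,0,0],"grip": -1},{"travel": [0.015,0.002,0],"angular": [0,0,0],"grip": -1},{"travel": [0.015,0.002,0],"angular": [0,0,0],"grip": -1}])

```text
time: 29.12
ee_pos: [0.6091, 0.0536, 0.1947]
tcp_rot: [-179.7, 0.0, 97.3]
wrist_force: [-24.1, 0.4, 13.4]
opening: 0.0145
grasp_force: 43.4
```

On the upper stop (24 N). I ease off, open and rise.

carry_out(plan=[{"travel": [-0.012,-0.002,0],"angular": [0,0,0],"grip": -1},{"travel": [-0.012,-0.002,0],"angular": [0,0,0],"grip": 0.3},{"travel": [-0.012,-0.002,0],"angular": [0,0,0],"grip": 0.6},{"travel": [-0.012,-0.002,0],"angular": [0,0,0],"grip": 1},{"travel": [-0.012,-0.002,0.04],"angular": [0,0,0],"grip": 1},{"travel": [-0.012,-0.002,0.12],"angular": [0,0,0],"grip": 1},{"travel": [-0.012,-0.002,0.22],"angular": [0,0,0],"grip": 1},{"travel": [-0.012,-0.002,0.32],"angular": [0,0,0],"grip": 1}])

```text
time: 29.78
ee_pos: [0.6088, 0.053, 0.2894]
tcp_rot: [-180.0, 0.0, 97.3]
wrist_force: [-0.6, -0.6, 0.0]
opening: 0.0854
grasp_force: 0.0
```

carry_out(plan=[{"travel": [-0.1,0.06,0.05],"angular": [0,0,0],"grip": 1},{"travel": [-0.2,0.12,0.05],"angular": [0,0,0],"grip": 1},{"travel": [-0.3,0.2,0.05],"angular": [0,0,0],"grip": 1},{"travel": [-0.4,0.28,0.05],"angular": [0,0,0],"grip": 1},{"travel": [-0.5,0.36,0.05],"angular": [0,0,0],"grip": 1},{"travel": [-0.58,0.45,0.05],"angular": [0,0,0],"grip": 1},{"travel": [-0.6,0.57,0.05],"angular": [0,0,0],"grip": 1},{"travel": [-0.6,0.65,0.05],"angular": [0,0,0],"grip": 1}])

```text
time: 30.45
ee_pos: [0.4274, 0.2501, 0.3049]
tcp_rot: [179.9, -0.0, 97.4]
wrist_force: [0.5, -0.9, -0.2]
opening: 0.0855
grasp_force: 0.0
```

```bash
python3 - <<'E'
from h import *
g=cams.camera("scene")["frame"][:,:,::-1]
f=cams.camera("top")["frame"][:,:,::-1]
a=cv2.resize(g[190:350,200:350+80],None,fx=1.74,fy=1.74,interpolation=cv2.INTER_CUBIC)
a=cv2.resize(g[120:370,170:560],(468,300),interpolation=cv2.INTER_CUBIC)
b=cv2.resize(f[155:275,205:335],(325,300),interpolation=cv2.INTER_CUBIC)
c=cv2.resize(f,(400,300));d=cv2.resize(g[215:335,275:425],(375,300),interpolation=cv2.INTER_CUBIC)
o=np.zeros((600,793,3),np.uint8);o[:300,:468]=a;o[:300,468:]=b;o[300:,:400]=c;o[300:,400:775]=d
cv2.imwrite("pics/final.png",o);print(monitor.get_obs()["ee_pos"])
E
```

```text
[0.42853233 0.25093559 0.30354531]
```

View pics/final.png

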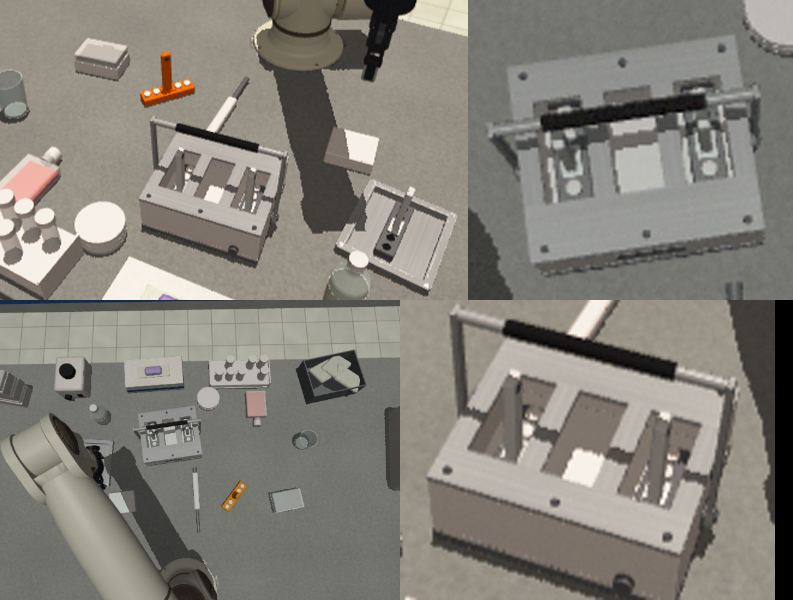

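The carry handle stands upright on its own, with its bar at (203,137). Both full racks stand in their slots, the empty one is upright in the tray at (400,220), and nothing else on the bench has moved.

```bash
python3 -c "
from workcell import ticket
print(ticket.job_done())"
```

```text
the job is handed in; nothing more can be done
None
```

The job is handed in: one empty rack stands in the wash tray, both full racks are in the right and left slots, and the carry handle is up against its stop and stayed up when released; the last pictures agree, but no verdict came back.

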